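Reverse a double-ended spindle and roll it to its key

TASK

The double-ended deburring spindle lies in the V-groove holder with its worn, blunt end at the holder's open end. Turn it end for end so that the pointed end is at the open end, lay it back in the groove, and roll it there until the spring key below is felt to drop fully into its keyway. Let go, and do not disturb the three bottles round the holder.

Things in the scene. Friction and masses are not known exactly. Their poses are not given: they have to be found in the camera images.
- holder: fixed V-groove holder, base plate 226 x 96 x 10 mm. Origin on the table under mid-groove; x along the groove toward its open end, z up. Two V-plates (12 mm thick, 68 mm wide, tops 79 mm high) stand at x = -64 and +64 mm; between them it is free down to the base, but for the feeler (x -52 to -24, y below 20 mm, up to 72 mm high). x points to the robot's left, give or take 30 degrees
- groove (a point): middle of the groove: the point of the holder, 75 mm above the table, where the spindle's middle lies when seated in the V-plates
- spindle: loose steel spindle, 30 mm diameter, 200 mm long, about 0.35 kg. Origin mid-axis; z along the axis to the pointed end (cone over the last 24 mm); the worn end is blunt. At the start it lies in the groove with its point at the end stop, a plate 70 mm wide and 100 mm high that closes the holder's -x end: its inner face is 110 mm from mid-groove, 10 mm beyond a centred spindle
- keyed_middle: the spindle's middle 96 mm, same diameter, clamped tight on it so that both turn as one. Origin mid-axis, z to the pointed end; a keyway 8 mm wide and 6.5 mm deep runs along its +x side: the key enters when this x points straight down, within 5 degrees. At the start it is 70 degrees or more from down
- spindle_point (a point): tip of the pointed end, on the axis
- spindle_blunt (a point): middle of the blunt end face, on the axis
- feeler (a joint): spring lever hinged on the holder at x = -38, y = -36 mm. Its upright key (5 mm wide) presses up under the spindle's axis with about 1 N. 0 rad: key up, home in the keyway (or no spindle there); about 0.14 rad: key held down by the round surface. Once home it stops the spindle turning more than about 5 degrees either way
- feeler_tail (a point): top of the dark tab on the lever's tail, which sticks out of the holder's -y side, 118 mm from the groove axis; 58 mm above the table when the key is home, about 11 mm higher when the key rides on the round surface
- glue_bottle: white squeeze bottle with a tall nozzle, 38 mm diameter, 130 mm high, standing loose beside the holder; origin under its middle
- bottle_1: brown dropper bottle, 33 mm diameter, 102 mm high, standing loose beside the holder; origin under its middle
- oil_bottle: yellow oil bottle with a nozzle, 48 mm diameter, 156 mm high, standing loose beside the holder; origin under its middle

How it is judged:
By the outcome, as a careful person would: the job done as asked, in the order asked, and still so for the second after the job is handed in, with the robot touching nothing.
It also fails if it takes over 69 s, if anything falls off the work surface, if the arm or the gripper's body presses on something with over 40 N, if the wrist force passes 120 N, or if a joint passes its speed limit or range.

ROBOT

A 6-joint arm with a two-finger parallel gripper is mounted at the origin on a cart in front of the work surface, level with it; the furniture and walls round the work are solid. World frame = base frame: x ahead of the robot, y to its left, z up, the work surface at z = 0. Lengths are in m, angles in rad, forces in N, time in s.
With the tool pointing down it reaches from about 0.3 to 0.775 m from the base axis. Payload 14.6 kg.
Tool frame: the origin (TCP) lies at the very end of the fingers, on their centre line; the grasp point (between the pads) lies 19 mm behind it; z points along the fingers, y is the line along which they close (so a half turn about z gives the same grasp; the last joint's range is limited). The gripper opens to 94 mm and grips with 3 to 60 N. Pads are 16 mm wide; open, the fingers measure 119 mm over their backs; the gripper's body (75 mm by 177 mm) begins 78 mm behind the grasp point.
Start: joints at [1.087, 0.3, 1.521, -0, 1.321, -0.067], TCP at [0.223, 0.503, 0.205] pointing down, gripper open.
Joint ranges: [-3.03, 3.03], [-0.79, 2.21], [0.23, 2.52], [-1.04, 4.18], [0, 3.07], [-2.55, 2.55]. Speed limits (rad/s): [2.22, 2.22, 2.57, 3.14, 3.14, 3.14].

INTERFACE

Orientations are given as [roll, pitch, yaw] about the fixed x, y, z axes, in that order (R = Rz(yaw) Ry(pitch) Rx(roll)).
In Python, from station import ctrl, camera, camera_info, finder gives the robot as it stands.
- The arm moves only by the tool carry_out, never from a script. Its argument "motion" is a list of rows, each a list of 2 entries, a list of its own where there are three numbers: the shift along the tool's x, y, z as a fraction of full scale, then the turn about the tool's z as a fraction of full scale. A call has 1 to 12 rows; each row is the pose to reach, as a shift and turn from the pose commanded when the call began, along the tool's axes at that moment, turning the shorter way round; what a row does not reach only later rows make up. Full scale, the value 1, is 200 mm for a shift and 360 degrees for a turn. A row lasts 1/10 s, in which the tool goes at most 50 mm and 8.59 degrees, less where a joint would pass 70% of its speed; a pose out of reach is approached as far as the arm can. A call with a number of a shift or a turn outside -1 to 1 is refused whole. A call with a gripper value outside its range is refused whole. "hand" is the closure, from -1 (fully open) to 1 (shut), set as the call begins (left out, the last holds). The fingers move at their own pace and stop on an object; "force" is the grip in N (left out, the last holds). Time passes only in rows, so rows that repeat a pose let the fingers close. It gives the time, the measured TCP pose, the force, the opening and the grip force at its end, in the units of the state.
- ctrl.get_obs(): the state, without advancing time (a new reading comes with each control period).
- camera(name): name is "side" or "top"; returns (picture, depth): 400x640x3 uint8, blue, green, red; 400x640 float32, m along the optical axis (not along the pixel's ray), 0 where there is no reading.
- camera_info(name): a dict with "camera_matrix" (3x3 intrinsics, pixels), "dist_coeffs" ([k1, k2, p1, p2, k3] as OpenCV has them; the pictures are not rectified), "origin" and "attitude" of the camera in the world. Camera axes: x right, y down, z forward; pixel columns grow to the right and rows downward; lengths in m; the calibration is good to about 2 mm. A picture is of the moment at which its call begins. camera_info takes no time and is no camera call.
- ctrl.hand_in(): hands the job in; it is judged then, once.
Trained networks look in the newest picture that a camera, given by its name, has taken for a name from the list of things; names that differ only in an ending like _2 or _b are one class to them, and where a whole thing is asked for, a point or a joint stands for the part that bears it (a point fixed in the world has none). Each returns a list of dicts, best first, with "conf" (0 to 1); they miss things now and then, are a little off and sometimes report something else, mostly with a low value. They report only what shows in the picture. A call takes as long as a camera call.
- finder.boxes_of(camera, query): "location" ([column, row] in pixels, amid what is visible of it).
- finder.cut_out(camera, query): "mask" (400x640 bool, what is visible of it) and "location" ([column, row] in pixels, amid what is visible of it).
- finder.pinpoint(camera, query): "location" ([column, row] in pixels: a listed point, or the origin of a listed thing).
The state is a dict: "time_s": time; "qpos": joint angles; "joint_vel": joint speeds; "tau": joint torques, N m; "ee_pos": TCP position; "eef_rot": TCP orientation; "force": force on the tool from outside, world axes, zero at the start; "moment": the same for the moment, N m; "grip_width": finger opening in m; "grip_force": force on a finger pad.
Only numpy, scipy, OpenCV 4.12 (cv2) and the standard library are available. Lean on these libraries where they do the work, as an engineer would, in place of code of your own. Each camera call takes 0.05 s, during which the arm holds its last target. There are 200 camera calls.

## Working session

There is one attempt and no reset: what is moved stays moved. The work goes in short steps, Python scripts to look and compute and a tool call to move; the robot and the scene stay as the last step left them, time stands still between calls to the robot, and variables do not carry over. Pictures are saved under pics/ and viewed, at most 10 in all, crops included, and the job is handed in when it is done.

Besides the shell and the picture viewer there is one more tool, called after "Emit:" as name(argument=value, ...), one argument or row to a line, values as JSON. carry_out: Moves the arm, as the interface text tells. Its arguments: {"type":"object","properties":{"motion":{"type":"array","items":{"type":"array"}},"hand":{"type":"number"},"force":{"type":"number"}},"required":["motion"]}

```bash
ls; mkdir -p pics
cat > h.py <<'E'
import numpy as np, cv2
from scipy.spatial.transform import Rotation as Ro
from station import ctrl, camera, camera_info, finder
def att(i):
    a=np.array(i["attitude"],float)
    return a if a.shape==(3,3) else (Ro.from_euler('xyz',a).as_matrix() if a.size==3 else Ro.from_quat(a).as_matrix())
def ray(cam,px):
    i=camera_info(cam);u=cv2.undistortPoints(np.array(px,float).reshape(-1,1,2),np.array(i["camera_matrix"]),np.array(i["dist_coeffs"],float)).reshape(-1,2)
    return np.array(i["origin"]),np.c_[u,np.ones(len(u))]@att(i).T
def at_z(cam,px,z):
    o,d=ray(cam,px);return o+d*((z-o[2])/d[:,2])[:,None]
def at_d(cam,px,dep):
    o,d=ray(cam,px);return o+d*np.asarray(dep).reshape(-1,1)
def proj(cam,P):
    i=camera_info(cam);R=att(i);t=-R.T@np.array(i["origin"])
    return cv2.projectPoints(np.array(P,float).reshape(-1,1,3),cv2.Rodrigues(R.T)[0],t,np.array(i["camera_matrix"]),np.array(i["dist_coeffs"],float))[0].reshape(-1,2)
E
python3 - <<'E'
from h import *
for c in("side","top"):
    print(camera_info(c)); im,d=camera(c); cv2.imwrite(f"pics/{c}0.png",im)
    for q in ("holder","groove","spindle","keyed_middle","spindle_point","spindle_blunt","feeler_tail","glue_bottle","bottle_1","oil_bottle"):
        for r in finder.pinpoint(c,q)[:2]:
            l=r["location"];z=d[int(l[1]),int(l[0])]
            print(c,q,round(r["conf"],2),np.round(l,1),np.round(at_d(c,[l],z)[0],3) if z>0 else None)
o=ctrl.get_obs();print(o)
E
```

```text
pics
{'camera_matrix': array([[422.73510824,   0.        , 324.61339295],
       [  0.        , 422.73510824, 194.00915084],
       [  0.        ,   0.        ,   1.        ]]), 'dist_coeffs': array([-0.04528635,  0.        ,  0.        ,  0.        ,  0.        ]), 'origin': array([ 0.24516005, -0.62629124,  0.48679805]), 'attitude': array([-2.0781894 ,  0.01008982, -0.40963512])}
side holder 0.7 [334.2 250.3] [ 0.468 -0.14   0.089]
side groove 0.88 [332.6 216.9] [ 0.507 -0.049  0.088]
side spindle 0.57 [330.6 213.3] [ 0.509 -0.036  0.088]
side keyed_middle 0.7 [328.1 213.8] [ 0.505 -0.033  0.086]
side keyed_middle 0.54 [401.9 228.9] [ 0.675 -0.024  0.001]
side spindle_point 0.6 [335.7 253.3] [ 0.471 -0.14   0.082]
side spindle_point 0.55 [334.3 214.5] [ 0.513 -0.042  0.087]
side spindle_blunt 0.84 [330.8 191. ] [0.543 0.04  0.088]
side feeler_tail 0.77 [401.5 229.8] [ 0.612 -0.11   0.069]
side glue_bottle 0.8 [291.2 222.9] [0.469 0.073 0.013]
side bottle_1 0.77 [377.5 224.5] [0.637 0.011 0.001]
side oil_bottle 0.84 [280.7 281.9] [ 0.388 -0.103  0.023]
side oil_bottle 0.18 [333.8 21
[... 1040 characters left out ...]
371.3 262.5] [ 0.399 -0.074  0.089]
{'time_s': 1.1, 'qpos': array([ 1.08740754e+00,  2.99895801e-01,  1.52101367e+00, -2.51963422e-05,
        1.32067835e+00, -6.65989581e-02]), 'joint_vel': array([ 0.00111635,  0.00012502, -0.00042614, -0.00080146, -0.00069247,
        0.00015485]), 'tau': array([-5.51837984e-04, -5.31713927e+01, -3.52880180e+01,  7.07055721e-02,
        2.17969209e-02, -8.06315757e-05]), 'ee_pos': array([0.22265848, 0.5029037 , 0.2054421 ]), 'eef_rot': array([3.14158946e+00, 2.46798285e-05, 2.72480906e+00]), 'force': array([ 0.30403568, -0.78623145,  0.25167895]), 'moment': array([ 0.03395008, -0.00892322, -0.0056735 ]), 'grip_force': 0.0, 'grip_width': 0.0941918237711489}
```

View pics/top0.png

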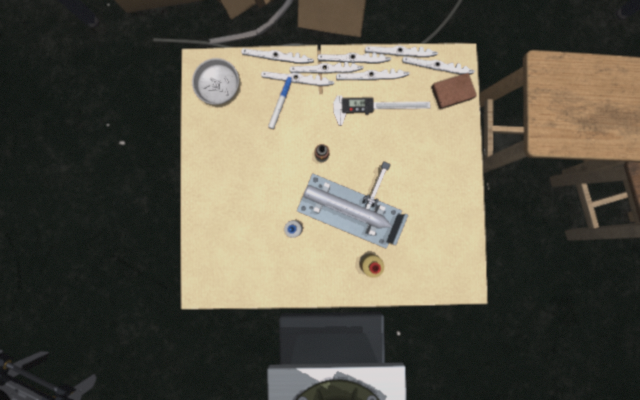

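View pics/side0.png

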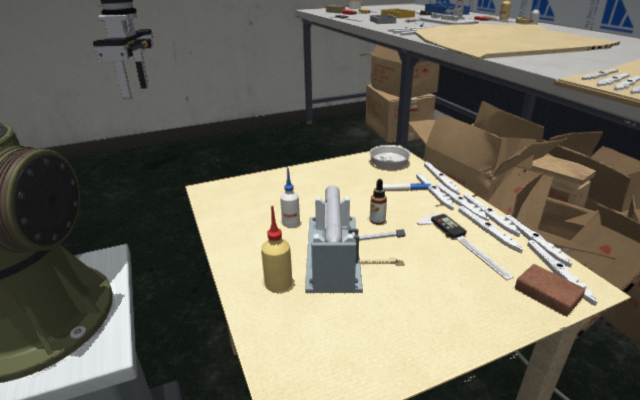

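Run:
```python
from h import *
im,d=camera("top")
cv2.imwrite("pics/topc.png",cv2.resize(im[120:300,260:440],None,fx=3.3,fy=3.3,interpolation=cv2.INTER_CUBIC))
v,u=np.mgrid[0:400,0:640];P=at_d("top",np.c_[u.ravel(),v.ravel()],d.ravel())
# spindle crest points
ok=(P[:,2]>.080)&(P[:,2]<.096)&(np.abs((P[:,:2]-[.512,-.028])@[ -0.91,0.41])<.03)&(np.linalg.norm(P[:,:2]-[.512,-.028],axis=1)<.12)
Q=P[ok];print(len(Q),Q.mean(0),np.linalg.svd(Q-Q.mean(0))[2] if len(Q)<5000 else 0, np.percentile(Q[:,2],[5,50,95]))
for q in("spindle","keyed_middle","glue_bottle","bottle_1","oil_bottle"):
  for r in finder.cut_out("top",q)[:2]:
    m=r["mask"].ravel();X=P[m];X=X[X[:,2]>.03]
    hi=X[X[:,2]>X[:,2].max()-.012]
    print(q,round(r["conf"],2),m.sum(),np.round(X.min(0),3),np.round(X.max(0),3),"top",np.round(hi.mean(0),3))
```

```text
1122 [ 0.51612764 -0.02565002  0.08766974] [[-0.40860979 -0.91269958 -0.00418567]
 [ 0.91259938 -0.40862747  0.01363692]
 [-0.01415679  0.00175234  0.99989825]] [0.08089172 0.08822342 0.091874  ]
spindle 0.58 1175 [ 0.473 -0.118  0.07 ] [0.566 0.065 0.939] top [0.482 0.03  0.939]
keyed_middle 0.85 667 [ 0.482 -0.075  0.074] [0.544 0.03  0.939] top [0.482 0.03  0.939]
keyed_middle 0.64 3182 [ 0.437 -0.151  0.03 ] [0.615 0.054 0.939] top [0.482 0.03  0.939]
glue_bottle 0.62 259 [0.455 0.074 0.037] [0.49  0.11  0.131] top [0.474 0.092 0.128]
bottle_1 0.66 231 [0.626 0.011 0.031] [0.659 0.043 0.103] top [0.642 0.026 0.099]
oil_bottle 0.98 475 [ 0.367 -0.1    0.031] [0.482 0.03  0.939] top [0.482 0.03  0.939]
oil_bottle 0.27 630 [ 0.482 -0.072  0.074] [0.546 0.03  0.939] top [0.482 0.03  0.939]
```

View pics/topc.png

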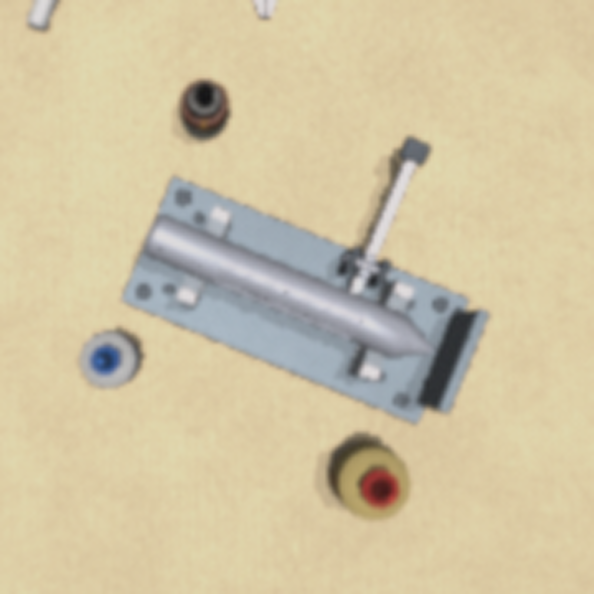

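```bash
cat >> h.py <<'E'
V,U=np.mgrid[0:400,0:640]
def cloud(cam="top"):
    im,d=camera(cam);P=at_d(cam,np.c_[U.ravel(),V.ravel()],d.ravel());return im,P,d.ravel()>0
E
python3 - <<'E'
from h import *
im,P,ok=cloud();P=P[ok]
near=np.linalg.norm(P[:,:2]-[.512,-.028],axis=1)<.16
B=P[near&(P[:,2]>.006)&(P[:,2]<.014)]
print("table z",np.median(P[near&(P[:,2]<.006),2]))
r=cv2.minAreaRect((B[:,:2]*1000).astype(np.float32));print("base",len(B),r)
a=np.radians(65.9);c0=np.array([.512,-.028])
ex=np.array([np.cos(a),np.sin(a)]);ey=np.array([-ex[1],ex[0]])
H=np.c_[(P[:,:2]-c0)@ex,(P[:,:2]-c0)@ey,P[:,2]]
for lo,hi,w in((.006,.014,.06),(.095,.104,.05),(.08,.095,.05),(.074,.0805,.05)):
    m=(H[:,2]>lo)&(H[:,2]<hi)&(abs(H[:,1])<w)&(abs(H[:,0])<.135)
    print(lo,m.sum(),np.round(np.percentile(H[m],[0,2,50,98,100],axis=0),4).tolist())
# crest fit
m=(abs(H[:,0])<.1)&(abs(H[:,1])<.012)&(H[:,2]>.083)&(H[:,2]<.095)
# circle fit y-centre by slices
for x in np.arange(-.1,.11,.02):
    s=(abs(H[:,0]-x)<.01)&(abs(H[:,1])<.025)&(H[:,2]>.076)&(H[:,2]<.099)
    h=H[s]
    if len(h)>5:
        A=np.c_[2*h[:,1],np.ones(len(h))]; z0=.075
        best=min(((np.mean(np.abs(np.hypot(h[:,1]-y,h[:,2]-z)-.015)),y,z) for y in np.arange(-.01,.0101,.0005) for z in np.arange(.068,.08,.001)))
        print(round(x,2),len(h),np.round(best,4))
E
```

```text
table z 0.0004366788537470967
base 2249 ((505.5262756347656, -22.39105224609375), (250.36099243164062, 163.9897918701172), 56.004669189453125)
0.006 2234 [[-0.12, -0.0517, 0.006], [-0.1117, -0.0497, 0.007], [-0.0018, 0.0143, 0.0104], [0.1028, 0.0439, 0.0135], [0.1066, 0.0456, 0.014]]
0.095 138 [[-0.1201, -0.0391, 0.0954], [-0.1197, -0.0368, 0.096], [-0.1155, -0.0034, 0.1], [-0.1117, 0.0291, 0.1029], [-0.1114, 0.0308, 0.1031]]
0.08 1145 [[-0.1144, -0.0368, 0.08], [-0.1119, -0.0253, 0.0803], [0.0052, -0.0031, 0.0884], [0.0969, 0.0205, 0.0929], [0.1012, 0.0312, 0.0949]]
0.074 319 [[-0.1125, -0.0377, 0.0741], [-0.1118, -0.0357, 0.0744], [-0.0136, 0.0084, 0.078], [0.0853, 0.0298, 0.0803], [0.1005, 0.0314, 0.0805]]
-0.1 11 [0.002  0.0045 0.068 ]
-0.08 100 [ 0.0025 -0.0035  0.073 ]
-0.06 138 [ 0.0018 -0.0035  0.075 ]
-0.04 132 [ 0.0012 -0.0035  0.075 ]
-0.02 127 [ 0.0011 -0.0035  0.075 ]
0.0 126 [ 0.0012 -0.0035  0.076 ]
0.02 130 [ 0.001  -0.0035  0.075 ]
0.04 127 [ 0.0011 -0.0035  0.076 ]
0.06 145 [ 0.0018 -0.0025  0.075 ]
0.08 127 [ 0.001  -0.0025  0.075 ]
0.1 71 [ 0.0012 -0.002   0.075 ]
```

Run:
```python
from h import *
a=np.radians(66.1);c0=np.array([.512,-.028])+-.0032*np.array([-np.sin(a),np.cos(a)])
ex=np.array([np.cos(a),np.sin(a)]);ey=np.array([-ex[1],ex[0]])
im,P,ok=cloud();P=P[ok]
H=np.c_[(P[:,:2]-c0)@ex,(P[:,:2]-c0)@ey,P[:,2]]
for s in(1,-1):
  for side in(1,-1):
    m=(abs(H[:,0]-s*.064)<.02)&(H[:,1]*side>.022)&(H[:,1]*side<.036)&(H[:,2]>.0765)&(H[:,2]<.082)
    print("plate",s,side,m.sum(),np.round([H[m,0].min(),H[m,0].mean(),H[m,0].max()],4))
m=(abs(H[:,1])<.004)&(H[:,2]>.07)&(H[:,2]<.094);print("crest x",np.sort(H[m,0])[[0,1,2,-3,-2,-1]])
m=(abs(H[:,1])<.04)&(H[:,2]>.004)&(H[:,2]<.014)&(abs(H[:,0])<.14);print("base x",np.sort(H[m,0])[[0,5,20,-60,-20,-5,-1]])
# target in tool units
o=ctrl.get_obs();print(c0,o["ee_pos"],o["eef_rot"])
for n,b in(("oil",(.397,-.074)),("glue",(.474,.092)),("brown",(.642,.026))):
    print(n,np.round([(b-c0)@ex,(b-c0)@ey],3))
for hz,n,x0 in((.13,"oil",.39),):
    m=(P[:,2]>.12)&(P[:,2]<.17)&(np.linalg.norm(P[:,:2]-[.4,-.07],axis=1)<.05);print(P[m].mean(0),P[m,2].max())
    m=(P[:,2]>.03)&(P[:,2]<.12)&(np.linalg.norm(P[:,:2]-[.4,-.07],axis=1)<.05);print(P[m].min(0),P[m].max(0))
```

```text
plate 1 1 29 [0.0567 0.0628 0.0682]
plate 1 -1 25 [0.0569 0.0624 0.0685]
plate -1 1 28 [-0.0714 -0.0654 -0.0596]
plate -1 -1 27 [-0.0712 -0.0653 -0.0597]
crest x [-0.11246407 -0.11231408 -0.1121886   0.09997625  0.10088795  0.10126743]
base x [-0.11894416 -0.11503151 -0.11168812  0.10082628  0.10497058  0.11952494
  0.13870695]
[ 0.51492561 -0.02929645] [0.22265718 0.50289412 0.20543686] [-3.14158072e+00  1.33205413e-05  2.72479207e+00]
oil [-0.089  0.09 ]
glue [0.094 0.087]
brown [ 0.102 -0.094]
[ 0.39077325 -0.07798543  0.13603854] 0.15740319487410737
[ 0.36734239 -0.10046694  0.03086199] [ 0.41369357 -0.05499501  0.11969097]
```

Emit:
carry_out(
  motion=[
    [[-1, -0.76, -0.3], 0.25],
    [[-1, -0.76, -0.3], 0.25],
    [[-1, -0.76, -0.3], 0.25],
    [[-1, -0.76, -0.3], 0.25],
    [[-1, -0.76, -0.3], 0.25],
    [[-1, -0.76, -0.3], 0.25],
    [[-1, -0.76, -0.3], 0.25],
    [[-1, -0.76, -0.3], 0.25],
    [[-1, -0.76, -0.3], 0.25],
    [[-1, -0.76, -0.3], 0.25],
    [[-1, -0.76, -0.3], 0.25],
    [[-1, -0.76, -0.3], 0.25],
  ],
  hand=-1,
)

```text
time_s: 2.7
ee_pos: [0.344, 0.2829, 0.2655]
eef_rot: [3.141, -0.0, 1.153]
force: [-0.4, -0.5, 0.6]
grip_width: 0.0939
grip_force: 0.0
```

```bash
cat >> h.py <<'E'
A=np.radians(66.1);C=np.array([.5144,-.0306]);EX=np.array([np.cos(A),np.sin(A)]);EY=np.array([-EX[1],EX[0]])
def go(hx,hy,z,yawdeg):
    """units to reach holder-frame point (hx,hy), TCP height z, yaw"""
    o=ctrl.get_obs();y=o["eef_rot"][2];p=np.r_[C+hx*EX+hy*EY,z]-o["ee_pos"]
    tx=[np.cos(y),np.sin(y)];ty=[np.sin(y),-np.cos(y)]
    t=(np.degrees(y)-yawdeg+180)%360-180
    print("go",np.round([p[:2]@tx/.2,p[:2]@ty/.2,-p[2]/.2],4),round(t/360,4))
def st():
    o=ctrl.get_obs();p=o["ee_pos"];print("t",round(o["time_s"],2),"holder",np.round([(p[:2]-C)@EX,(p[:2]-C)@EY,p[2]],4),"yaw",round(np.degrees(o["eef_rot"][2]),2),"q",np.round(o["qpos"],3),"F",np.round(o["force"],1),"M",np.round(o["moment"],2),"grip",o["grip_width"],o["grip_force"])
E
python3 -c "
from h import *
st();go(0,0,.265,66.1)"
```

```text
t 2.7 holder [0.2176 0.2828 0.2655] yaw 66.06 q [ 0.606  0.019  1.706 -0.     1.416  1.024] F [-0.4 -0.5  0.6] M [-0.04  0.09  0.02] grip 0.09386408549834188 0.0
go [-1.0871  1.4148  0.0025] -0.0001
```

Emit:
carry_out(
  motion=[
    [[-1, 1, 0], 0],
    [[-1, 1, 0], 0],
    [[-1, 1, 0], 0],
    [[-1, 1, 0], 0],
    [[-1, 1, 0], 0],
    [[-1, 1, 0], 0],
    [[-1, 1, 0], 0],
    [[-1, 1, 0], 0],
  ],
)

```text
time_s: 3.5
ee_pos: [0.4459, 0.0189, 0.2653]
eef_rot: [-3.141, -0.0, 1.154]
force: [-0.1, 0.4, 0.5]
grip_width: 0.0938
grip_force: 0.0
```

```bash
python3 -c "
from h import *
st();go(0,0,.12,66.1)"
```

```text
t 3.5 holder [0.0175 0.0827 0.2653] yaw 66.14 q [-0.04   0.021  1.704  0.     1.417  0.377] F [-0.1  0.4  0.5] M [-0.05  0.09  0.04] grip 0.09381438976134847 0.0
go [-0.0878  0.4136  0.7266] 0.0001
```

Emit:
carry_out(
  motion=[
    [[-0.088, 0.414, 0.2], 0],
    [[-0.088, 0.414, 0.4], 0],
    [[-0.088, 0.414, 0.6], 0],
    [[-0.088, 0.414, 0.8], 0],
    [[-0.088, 0.414, 0.8], 0],
    [[-0.088, 0.414, 0.8], 0],
  ],
)

```text
time_s: 4.1
ee_pos: [0.5147, -0.0295, 0.1068]
eef_rot: [-3.142, -0.0, 1.156]
force: [0.7, 0.1, 0.9]
grip_width: 0.0941
grip_force: 0.0
```

```bash
python3 -c "
from h import *
st();go(0,0,.0625,66.1)
im,d=camera('side');cv2.imwrite('pics/s1.png',cv2.resize(im[120:300,230:450],None,fx=3,fy=3))"
```

```text
t 4.1 holder [1.200e-03 1.000e-04 1.068e-01] yaw 66.24 q [-0.128  0.33   1.726  0.     1.085  0.286] F [0.7 0.1 0.9] M [-0.04  0.14 -0.01] grip 0.09407689273821294 0.0
go [-0.0058  0.0007  0.2215] 0.0004
```

View pics/s1.png

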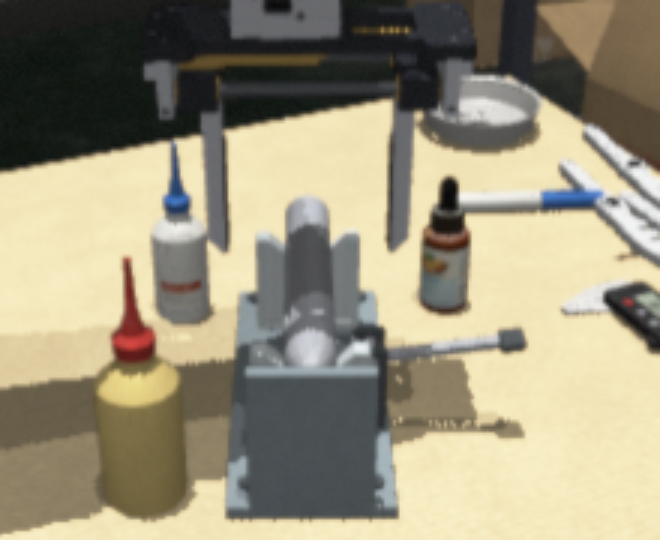

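Emit:
carry_out(
  motion=[
    [[-0.005, 0, 0.1], 0],
    [[-0.005, 0, 0.2], 0],
    [[-0.005, 0, 0.22], 0],
    [[-0.005, 0, 0.22], 0],
  ],
)

```text
time_s: 4.55
ee_pos: [0.5149, -0.0312, 0.0633]
eef_rot: [3.14, -0.001, 1.155]
force: [-0.1, -0.1, 0.8]
grip_width: 0.0938
grip_force: 0.0
```

Emit:
carry_out(
  motion=[
    [[0, 0, 0], 0],
    [[0, 0, 0], 0],
    [[0, 0, 0], 0],
    [[0, 0, 0], 0],
    [[0, 0, 0], 0],
    [[0, 0, 0], 0],
    [[0, 0, 0], 0],
    [[0, 0, 0], 0],
  ],
  hand=1,
  force=30,
)

```text
time_s: 5.35
ee_pos: [0.5141, -0.0314, 0.0614]
eef_rot: [-3.142, -0.0, 1.154]
force: [0.3, 0.5, -0.7]
grip_width: 0.0335
grip_force: 0.0
```

```bash
python3 -c "
from h import *
st()"
```

```text
t 5.35 holder [-0.0009 -0.      0.0614] yaw 66.12 q [-0.132  0.394  1.76   0.     0.987  0.285] F [ 0.3  0.5 -0.7] M [-0.01  0.07 -0.  ] grip 0.03350857798618605 0.0
```

Emit:
carry_out(
  motion=[
    [[0, 0, 0], 0],
    [[0, 0, 0], 0],
    [[0, 0, 0], 0],
    [[0, 0, 0], 0],
  ],
)

```text
time_s: 5.75
ee_pos: [0.5142, -0.0315, 0.0615]
eef_rot: [3.141, 0.0, 1.154]
force: [2.6, -0.8, -1.7]
grip_width: 0.0295
grip_force: 30.0
```

Emit:
carry_out(
  motion=[
    [[0, 0, -0.05], 0],
    [[0, 0, -0.1], 0],
    [[0, 0, -0.2], 0],
    [[0, 0, -0.35], 0],
    [[0, 0, -0.5], 0],
    [[0, 0, -0.65], 0],
    [[0, 0, -0.75], 0],
    [[0, 0, -0.75], 0],
  ],
)

```text
time_s: 6.55
ee_pos: [0.5148, -0.0315, 0.2146]
eef_rot: [3.137, -0.001, 1.154]
force: [0.3, 0.2, -3.6]
grip_width: 0.0295
grip_force: 30.0
```

```bash
python3 -c "
from h import *
st()
im,d=camera('side');cv2.imwrite('pics/s2.png',cv2.resize(im[80:300,200:460],None,fx=2.5,fy=2.5))
p=np.array([.43,.25])-ctrl.get_obs()['ee_pos'][:2];print(p@EX/.2,p@-EY/.2)"
```

```text
t 6.55 holder [-0.0006 -0.0007  0.2146] yaw 66.12 q [-0.132  0.213  1.608  0.     1.316  0.285] F [ 0.3  0.2 -3.6] M [-0.05  0.14 -0.01] grip 0.029509482320681228 29.997671730816364
1.1157504266474685 -0.9549763352844367
```

View pics/s2.png

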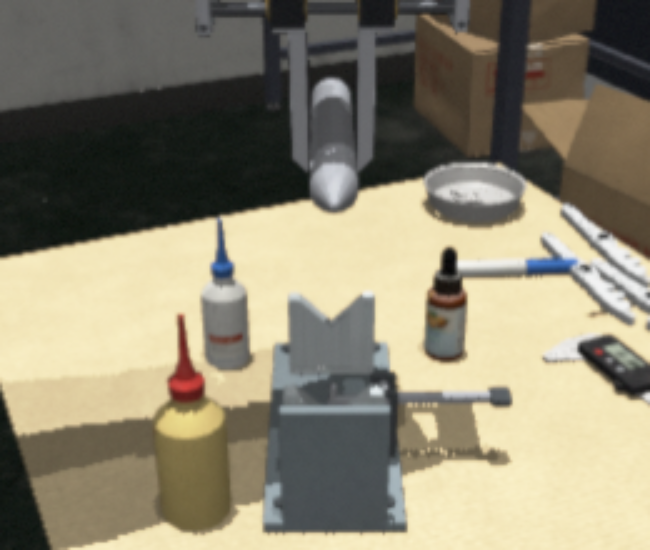

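Emit:
carry_out(
  motion=[
    [[1, -0.855, 0], -0.289],
    [[1, -0.855, 0], -0.289],
    [[1, -0.855, 0], -0.289],
    [[1, -0.855, 0], -0.289],
    [[1, -0.855, 0], -0.289],
    [[1, -0.855, 0], -0.289],
    [[1, -0.855, 0], -0.289],
    [[1, -0.855, 0], -0.289],
    [[1, -0.855, 0], -0.289],
    [[1, -0.855, 0], -0.289],
    [[1, -0.855, 0], -0.289],
    [[1, -0.855, 0], -0.289],
  ],
)

```text
time_s: 7.8
ee_pos: [0.438, 0.2204, 0.2098]
eef_rot: [-3.14, -0.002, 2.96]
force: [-0.1, -0.2, -3.5]
grip_width: 0.0288
grip_force: 30.0
```

```bash
python3 -c "
from h import *
st();h=np.array([.43,.25])-C;go(h@EX,h@EY,.03,170)
im,P,ok=cloud();m=ok&(np.linalg.norm(P[:,:2]-[.43,.28],axis=1)<.13)&(P[:,2]<.05);print(P[m][:,2].min(),P[m][:,2].max(),P[m].max(0))
m=ok&(abs(P[:,2])<.01);print('table',P[m].min(0),P[m].max(0))"
```

```text
t 7.8 holder [0.1986 0.1715 0.2098] yaw 169.61 q [ 0.392  0.165  1.677  0.     1.303 -0.998] F [-0.1 -0.2 -3.5] M [ 0.05 -0.03  0.01] grip 0.028834795650309136 29.996310956776142
go [0.066  0.1381 0.8992] -0.0011
-0.005612959513216609 0.0060311575081488655 [0.55971878 0.36006998 0.00603116]
table [ 0.07209803 -0.36678845 -0.00996857] [0.91465889 0.36075483 0.00999991]
```

Emit:
carry_out(
  motion=[
    [[0.066, 0.138, 0.2], -0.001],
    [[0.066, 0.138, 0.4], -0.001],
    [[0.066, 0.138, 0.6], -0.001],
    [[0.066, 0.138, 0.8], -0.001],
    [[0.066, 0.138, 0.95], -0.001],
    [[0.066, 0.138, 0.98], -0.001],
    [[0.066, 0.138, 1], -0.001],
    [[0.066, 0.138, 1], -0.001],
    [[0.066, 0.138, 1], -0.001],
  ],
)

```text
time_s: 8.75
ee_pos: [0.4316, 0.2506, 0.0127]
eef_rot: [3.14, 0.002, 2.96]
force: [0.1, -0.3, -5.0]
grip_width: 0.0292
grip_force: 30.0
```

```bash
python3 -c "
from h import *
st();h=np.array([.43,.25])-C;go(h@EX,h@EY,.002,170)"
```

```text
t 8.75 holder [0.2235 0.1897 0.0127] yaw 169.58 q [ 0.453  0.445  1.83   0.     0.865 -0.936] F [ 0.1 -0.3 -5. ] M [ 0.04 -0.05 -0.01] grip 0.029214588716675222 29.997753649950027
go [ 0.0071 -0.0043  0.0537] -0.0012
```

Emit:
carry_out(
  motion=[
    [[0, 0, 0.015], 0],
    [[0, 0, 0.03], 0],
    [[0, 0, 0.04], 0],
    [[0, 0, 0.045], 0],
    [[0, 0, 0.045], 0],
  ],
)

```text
time_s: 9.25
ee_pos: [0.4308, 0.2502, 0.0023]
eef_rot: [-3.141, -0.0, 2.96]
force: [0.3, 0.6, -4.0]
grip_width: 0.0294
grip_force: 30.0
```

```bash
python3 -c "
from h import *
st()"
```

```text
t 9.25 holder [0.2229 0.1902 0.0023] yaw 169.61 q [ 0.453  0.463  1.834 -0.     0.845 -0.937] F [ 0.3  0.6 -4. ] M [0.03 0.   0.02] grip 0.029439796134388622 29.99767430126667
```

Emit:
carry_out(
  motion=[
    [[0, 0, 0.005], 0],
    [[0, 0, 0.005], 0],
    [[0, 0, 0.005], 0],
  ],
)

```text
time_s: 9.55
ee_pos: [0.431, 0.2503, 0.0015]
eef_rot: [3.142, 0.0, 2.96]
force: [0.3, 0.2, -4.1]
grip_width: 0.0291
grip_force: 30.0
```

```bash
python3 -c "
from h import *
st()"
```

```text
t 9.55 holder [0.223  0.1901 0.0015] yaw 169.61 q [ 0.453  0.465  1.834 -0.     0.843 -0.937] F [ 0.3  0.2 -4.1] M [ 0.01 -0.15  0.  ] grip 0.029132258189547764 29.997864067554474
```

Emit:
carry_out(
  motion=[
    [[0, 0, 0], 0],
    [[0, 0, 0], 0],
    [[0, 0, 0], 0],
    [[0, 0, 0], 0],
  ],
  hand=0.1,
)

```text
time_s: 9.95
ee_pos: [0.431, 0.2503, 0.0016]
eef_rot: [3.141, 0.0, 2.96]
force: [-1.2, 0.7, 0.2]
grip_width: 0.0425
grip_force: 0.0
```

```bash
python3 -c "
from h import *
st()
im,P,ok=cloud();m=ok&(np.linalg.norm(P[:,:2]-[.43,.25],axis=1)<.13)&(P[:,2]>.012)&(P[:,2]<.04);Q=P[m];print(len(Q),Q.mean(0),Q.min(0),Q.max(0))
cv2.imwrite('pics/t3.png',cv2.resize(im[130:310,170:390],None,fx=3,fy=3))"
```

```text
t 9.95 holder [0.223  0.1901 0.0016] yaw 169.61 q [ 0.453  0.465  1.834 -0.     0.843 -0.937] F [-1.2  0.7  0.2] M [ 0.03  0.02 -0.05] grip 0.042462890507781265 0.004248256518621929
332 [0.48912664 0.24510081 0.02568606] [0.45402578 0.23118335 0.01264766] [0.52727686 0.26303233 0.03386873]
```

View pics/t3.png

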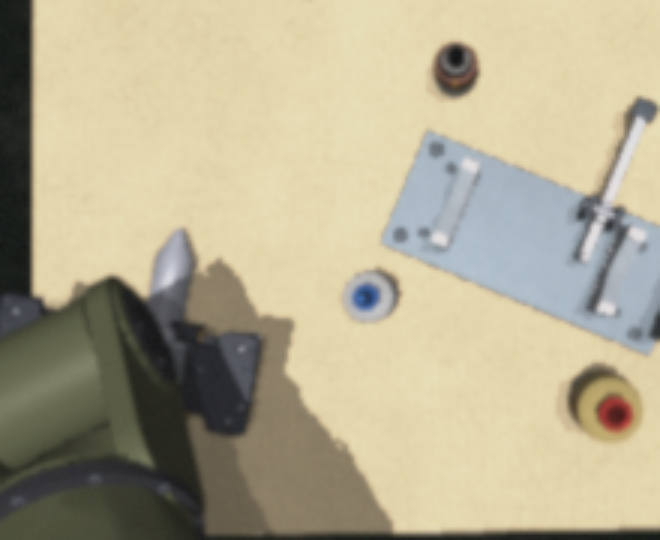

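Emit:
carry_out(
  motion=[
    [[0, 0, -0.15], 0],
    [[0, 0, -0.4], 0],
    [[0, 0, -0.4], 0.25],
    [[0, 0, -0.4], 0.25],
    [[0, 0, -0.4], 0.25],
    [[0, 0, -0.4], 0.25],
    [[0, 0, -0.4], 0.25],
    [[0, 0, -0.4], 0.25],
    [[0, 0, -0.4], 0.25],
    [[0, 0, -0.4], 0.25],
    [[0, 0, -0.4], 0.25],
    [[0, 0, -0.4], 0.25],
  ],
)

```text
time_s: 11.2
ee_pos: [0.4309, 0.2503, 0.0815]
eef_rot: [3.142, -0.0, 1.454]
force: [0.3, -0.5, -0.9]
grip_width: 0.0422
grip_force: 0.0
```

```bash
python3 -c "
from h import *
st();h=np.array([.431,.2503])-C;go(h@EX,h@EY,.08,-10.4)
im,P,ok=cloud();m=ok&(np.linalg.norm(P[:,:2]-[.43,.25],axis=1)<.14)&(P[:,2]>.012)&(P[:,2]<.04);Q=P[m];print(len(Q),Q.mean(0),Q.min(0),Q.max(0));print(np.linalg.svd(Q-Q.mean(0),full_matrices=False)[2][0])
im,P,ok=cloud('side');m=ok&(np.linalg.norm(P[:,:2]-[.43,.25],axis=1)<.14)&(P[:,2]>.012)&(P[:,2]<.04);Q=P[m];print(len(Q),Q.mean(0),Q.min(0),Q.max(0));print(np.linalg.svd(Q-Q.mean(0),full_matrices=False)[2][0])
"
```

```text
t 11.2 holder [0.2229 0.1902 0.0815] yaw 83.31 q [0.453 0.331 1.794 0.    1.017 0.569] F [ 0.3 -0.5 -0.9] M [-0.09  0.05  0.08] grip 0.042202986065913425 0.0
go [0.0002 0.0006 0.0075] 0.2603
883 [0.43625116 0.23948712 0.02657505] [0.33021326 0.21755246 0.01204151] [0.52485187 0.26102839 0.03441903]
[-0.99170995  0.12841057  0.00470143]
742 [0.41537597 0.23589622 0.02349453] [0.32814044 0.21284981 0.01205634] [0.50943829 0.26326187 0.03097556]
[-9.84445276e-01  1.75690621e-01 -5.51366189e-04]
```

```bash
cat >> h.py <<'E'
def fit(cam,c=(.43,.25),yaw=169.6):
    a=np.radians(yaw);e=np.array([np.cos(a),np.sin(a)]);n=np.array([-e[1],e[0]])
    im,P,ok=cloud(cam);L=np.c_[(P[:,:2]-c)@e,(P[:,:2]-c)@n,P[:,2]]
    m=ok&(abs(L[:,0])<.12)&(abs(L[:,1])<.09)&(L[:,2]>.012)&(L[:,2]<.036);L=L[m]
    print(cam,len(L),"x",np.percentile(L[:,0],[0,1,99,100]).round(4))
    for x in np.arange(-.08,.081,.02):
        h=L[abs(L[:,0]-x)<.01]
        if len(h)>15:
            b=min((np.mean(np.minimum(np.abs(np.hypot(h[:,1]-y,h[:,2]-.015)-.015),.004)),y) for y in np.arange(-.06,.06,.0005));print(round(x,2),len(h),np.round(b,4))
E
python3 -c "
from h import *
fit('top');fit('side')
"
```

```text
top 894 x [-0.0977 -0.092   0.0883  0.0969]
-0.08 88 [0.0023 0.005 ]
-0.06 115 [0.001  0.0065]
-0.04 112 [0.0009 0.0065]
-0.02 112 [0.0012 0.0065]
0.0 106 [0.0011 0.0065]
0.02 108 [0.0013 0.0075]
0.04 104 [0.0012 0.0085]
0.06 84 [0.0011 0.008 ]
0.08 44 [0.0009 0.008 ]
side 734 x [-0.0809 -0.0759  0.0983  0.1   ]
-0.08 31 [0.0014 0.0085]
-0.06 87 [0.0012 0.0085]
-0.04 78 [0.0014 0.0085]
-0.02 79 [0.0014 0.009 ]
0.0 79 [0.0015 0.0095]
0.02 79 [0.0013 0.009 ]
0.04 78 [0.0013 0.0085]
0.06 91 [0.0012 0.009 ]
0.08 90 [0.0012 0.009 ]
```

Emit:
carry_out(
  motion=[
    [[0, 0, 0], 0.26],
    [[0, 0, 0], 0.26],
    [[0, 0, 0], 0.26],
    [[0, 0, 0], 0.26],
    [[0, 0, 0], 0.26],
    [[0, 0, 0], 0.26],
    [[0, 0, 0], 0.26],
    [[0, 0, 0], 0.26],
    [[0, 0, 0], 0.26],
    [[0, 0, 0], 0.26],
    [[0, 0, 0], 0.26],
    [[0, 0, 0], 0.26],
  ],
  hand=-0.3,
)

```text
time_s: 12.6
ee_pos: [0.4309, 0.2502, 0.0815]
eef_rot: [3.142, -0.0, -0.172]
force: [-0.4, -0.3, -0.9]
grip_width: 0.061
grip_force: 0.0
```

```bash
python3 -c "
from h import *
st();fit('top');fit('side');h=np.array([.4286,.2427])-C;go(h@EX,h@EY,.0025,-10.2)
"
```

```text
t 12.6 holder [0.2229 0.1901 0.0815] yaw -9.85 q [ 0.453  0.331  1.794 -0.     1.017  2.195] F [-0.4 -0.3 -0.9] M [0.03 0.12 0.01] grip 0.060964673469145414 0.0
top 461 x [-0.0977 -0.0937  0.0922  0.0965]
-0.08 89 [0.0021 0.0045]
-0.06 116 [0.001  0.0055]
-0.04 112 [0.0011 0.0055]
-0.02 47 [0.0013 0.0055]
0.06 34 [0.0009 0.007 ]
0.08 44 [0.0008 0.0075]
side 743 x [-0.0815 -0.0759  0.0978  0.1   ]
-0.08 31 [0.0015 0.0065]
-0.06 90 [0.0015 0.008 ]
-0.04 78 [0.0013 0.007 ]
-0.02 79 [0.0016 0.0075]
0.0 82 [0.0015 0.008 ]
0.02 79 [0.0016 0.008 ]
0.04 81 [0.0014 0.0075]
0.06 92 [0.0011 0.0075]
0.08 89 [0.0012 0.0075]
go [-0.005   0.0392  0.3948] 0.0017
```

Emit:
carry_out(
  motion=[
    [[-0.005, 0.034, 0.1], 0],
    [[-0.005, 0.034, 0.25], 0],
    [[-0.005, 0.034, 0.37], 0],
    [[-0.005, 0.034, 0.395], 0],
    [[-0.005, 0.034, 0.395], 0],
    [[-0.005, 0.034, 0.395], 0],
  ],
)

```text
time_s: 13.3
ee_pos: [0.4293, 0.2441, 0.0035]
eef_rot: [-3.141, -0.001, -0.172]
force: [0.5, 0.3, 0.8]
grip_width: 0.061
grip_force: 0.0
```

Emit:
carry_out(
  motion=[
    [[0, 0, 0], 0],
    [[0, 0, 0], 0],
    [[0, 0, 0], 0],
    [[0, 0, 0], 0],
    [[0, 0, 0], 0],
    [[0, 0, 0], 0],
    [[0, 0, 0], 0],
  ],
  hand=1,
)

```text
time_s: 14.0
ee_pos: [0.4288, 0.2438, 0.0026]
eef_rot: [-3.141, -0.0, -0.173]
force: [0.2, -0.5, 3.4]
grip_width: 0.0286
grip_force: 30.0
```

```bash
python3 -c "
from h import *
st()
"
```

```text
t 14.0 holder [0.2162 0.1894 0.0026] yaw -9.93 q [0.443 0.454 1.848 0.    0.84  2.187] F [ 0.2 -0.5  3.4] M [ 0.01  0.34 -0.04] grip 0.028624298849025245 29.999045161530375
```

Emit:
carry_out(
  motion=[
    [[0, 0, -0.05], 0],
    [[0, 0, -0.2], 0],
    [[0, 0, -0.4], 0],
    [[0, 0, -0.6], 0],
    [[0, 0, -0.8], 0],
    [[0, 0, -1], 0],
    [[0, 0, -1], 0],
  ],
)

```text
time_s: 14.7
ee_pos: [0.4301, 0.2444, 0.2078]
eef_rot: [-3.137, -0.007, -0.173]
force: [0.4, -0.4, -4.2]
grip_width: 0.0286
grip_force: 30.0
```

```bash
python3 -c "
from h import *
st();go(0,0,.215,66.1)
for c in ('top','side'):
    im,P,ok=cloud(c);p=ctrl.get_obs()['ee_pos'];a=np.radians(170.07);e=np.array([np.cos(a),np.sin(a)]);n=np.array([-e[1],e[0]])
    L=np.c_[(P[:,:2]-p[:2])@e,(P[:,:2]-p[:2])@n,P[:,2]-p[2]]
    m=ok&(abs(L[:,0])<.13)&(abs(L[:,1])<.025)&(L[:,2]>-.01)&(L[:,2]<.031);L=L[m];print(c,len(L),np.percentile(L[:,0],[0,1,99,100]).round(4))
    for x in np.arange(-.08,.081,.02):
        h=L[abs(L[:,0]-x)<.01]
        if len(h)>8: print(round(x,2),len(h),h.max(0).round(4))
"
```

```text
t 14.7 holder [0.2173 0.1885 0.2078] yaw -9.93 q [ 0.443  0.17   1.676 -0.     1.288  2.187] F [ 0.4 -0.4 -4.2] M [ 0.02  0.08 -0.01] grip 0.02857887026725371 29.99514311319217
go [ 0.652   1.2819 -0.0358] -0.2112
top 523 [-0.0992 -0.0967  0.0544  0.0624]
-0.08 142 [-0.0701  0.0149  0.031 ]
-0.06 151 [-0.0502  0.0149  0.031 ]
-0.04 149 [-0.0301  0.0147  0.031 ]
-0.02 30 [-0.0212  0.014   0.031 ]
0.06 11 [0.0624 0.0137 0.0224]
side 1227 [-0.099  -0.0911  0.098   0.1004]
-0.08 97 [-0.0702  0.017   0.0294]
-0.06 133 [-0.0501  0.0179  0.0304]
-0.04 139 [-0.03    0.0167  0.0308]
-0.02 134 [-0.0104  0.0178  0.0306]
0.0 66 [0.0097 0.025  0.0306]
0.02 142 [0.0299 0.0165 0.0302]
0.04 143 [0.0498 0.0168 0.0303]
0.06 144 [0.0699 0.0172 0.0296]
0.08 143 [0.0899 0.0171 0.0294]
```

Emit:
carry_out(
  motion=[
    [[0.51, 1, -0.04], -0.211],
    [[0.51, 1, -0.04], -0.211],
    [[0.51, 1, -0.04], -0.211],
    [[0.51, 1, -0.04], -0.211],
    [[0.51, 1, -0.04], -0.211],
    [[0.51, 1, -0.04], -0.211],
    [[0.51, 1, -0.04], -0.211],
    [[0.51, 1, -0.04], -0.211],
    [[0.51, 1, -0.04], -0.211],
    [[0.51, 1, -0.04], -0.211],
  ],
)

```text
time_s: 15.8
ee_pos: [0.4938, 0.0291, 0.2083]
eef_rot: [-3.138, 0.001, 1.158]
force: [-0.1, 0.5, -4.7]
grip_width: 0.0284
grip_force: 30.0
```

```bash
python3 -c "
from h import *
st();go(0,0,.1,66.1)"
```

```text
t 15.8 holder [0.0462 0.043  0.2083] yaw 66.35 q [-0.015  0.176  1.667  0.     1.302  0.397] F [-0.1  0.5 -4.7] M [-0.03  0.06 -0.03] grip 0.02836533914799128 29.99479367164895
go [-0.2321  0.2142  0.5417] 0.0007
```

Emit:
carry_out(
  motion=[
    [[-0.116, 0.107, 0], 0],
    [[-0.227, 0.214, 0], 0],
    [[-0.227, 0.214, 0], 0],
    [[-0.227, 0.214, 0.15], 0],
    [[-0.227, 0.214, 0.3], 0],
    [[-0.227, 0.214, 0.45], 0],
    [[-0.227, 0.214, 0.54], 0],
    [[-0.227, 0.214, 0.54], 0],
    [[-0.227, 0.214, 0.54], 0],
  ],
)

```text
time_s: 16.7
ee_pos: [0.515, -0.0294, 0.1022]
eef_rot: [-3.14, 0.0, 1.153]
force: [-0.3, -0.6, -3.3]
grip_width: 0.0286
grip_force: 30.0
```

```bash
python3 -c "
from h import *
st();go(0,0,.062,66.1)
im,d=camera('side');cv2.imwrite('pics/s4.png',cv2.resize(im[100:300,230:450],None,fx=3,fy=3))"
```

```text
t 16.7 holder [ 1.300e-03 -1.000e-04  1.022e-01] yaw 66.04 q [-0.128  0.338  1.728  0.     1.077  0.29 ] F [-0.3 -0.6 -3.3] M [-0.03  0.09  0.03] grip 0.02864544704512539 29.99506288091652
go [-6.600e-03 -2.000e-04  2.009e-01] -0.0002
```

View pics/s4.png

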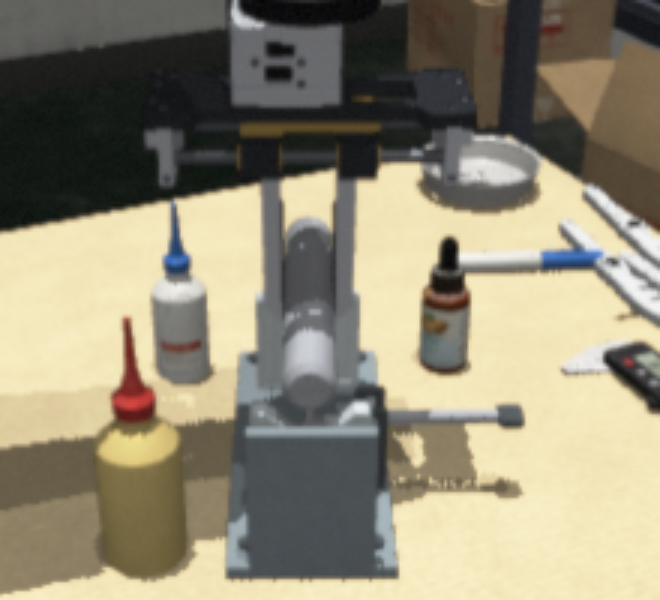

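Emit:
carry_out(
  motion=[
    [[-0.005, 0, 0.07], 0],
    [[-0.005, 0, 0.13], 0],
    [[-0.005, 0, 0.17], 0],
    [[-0.005, 0, 0.19], 0],
    [[-0.005, 0, 0.2], 0],
    [[-0.005, 0, 0.2], 0],
  ],
  force=15,
)

```text
time_s: 17.35
ee_pos: [0.5149, -0.0306, 0.0631]
eef_rot: [-3.141, 0.0, 1.153]
force: [-5.1, 1.6, 1.1]
grip_width: 0.0285
grip_force: 15.0
```

```bash
python3 -c "
from h import *
st();fit"
```

```text
t 17.35 holder [ 0.0002 -0.0005  0.0631] yaw 66.04 q [-0.13   0.393  1.757 -0.     0.991  0.288] F [-5.1  1.6  1.1] M [0.06 0.9  0.04] grip 0.02849371211012592 14.99482599872863
```

Emit:
carry_out(
  motion=[
    [[0, 0, 0], 0],
    [[0, 0, 0.005], 0],
    [[0, 0, 0.01], 0],
    [[0, 0, 0.01], 0],
  ],
  force=3,
)

```text
time_s: 17.75
ee_pos: [0.515, -0.0306, 0.0607]
eef_rot: [3.141, -0.0, 1.152]
force: [-4.0, 1.7, 4.9]
grip_width: 0.0293
grip_force: 3.0
```

Emit:
carry_out(
  motion=[
    [[0, 0, 0], 0],
    [[0, 0, 0], 0],
    [[0, 0, 0], 0],
    [[0, 0, 0], 0],
    [[0, 0, 0], 0],
  ],
  hand=0.1,
)

```text
time_s: 18.25
ee_pos: [0.515, -0.0307, 0.0604]
eef_rot: [3.142, 0.0, 1.152]
force: [-0.3, 0.1, -1.1]
grip_width: 0.0422
grip_force: 0.0
```

Emit:
carry_out(
  motion=[
    [[0, 0, -0.1], 0],
    [[0, 0, -0.3], 0],
    [[0, 0, -0.5], 0],
    [[0, 0, -0.5], 0],
  ],
)

```text
time_s: 18.65
ee_pos: [0.5171, -0.0309, 0.1655]
eef_rot: [3.134, -0.002, 1.152]
force: [0.0, -0.0, 0.1]
grip_width: 0.0423
grip_force: 0.0
```

```bash
cat >> h.py <<'E'
def look(save=None,cam="top"):
    im,P,ok=cloud(cam);H=np.c_[(P[:,:2]-C)@EX,(P[:,:2]-C)@EY,P[:,2]]
    m=ok&(abs(H[:,0]+.038)<.012)&(abs(H[:,1]+.118)<.012)&(H[:,2]>.03);print(cam,"tail z",m.sum(),np.round(np.percentile(H[m,2],[50,75,90]),4),H[m].mean(0).round(3))
    for x in np.arange(-.09,.1,.03):
        h=H[ok&(abs(H[:,0]-x)<.01)&(abs(H[:,1])<.02)&(H[:,2]>.078)&(H[:,2]<.099)]
        if len(h)>15:print(round(x,2),len(h),np.round(min((np.mean(np.minimum(abs(np.hypot(h[:,1]-y,h[:,2]-z)-.015),.004)),y,z) for y in np.arange(-.01,.0101,.001) for z in np.arange(.07,.082,.001)),4))
    if save:cv2.imwrite(save,im)
    return im,H,ok
E
python3 -c "
from h import *
st();look();im,H,ok=look(cam='side');cv2.imwrite('pics/s5.png',cv2.resize(im[170:300,260:420],None,fx=4,fy=4,interpolation=cv2.INTER_CUBIC))"
```

```text
t 18.65 holder [ 0.0008 -0.0025  0.1655] yaw 66.03 q [-0.13   0.261  1.667 -0.     1.205  0.288] F [ 0.  -0.   0.1] M [-0.07  0.08  0.  ] grip 0.04225750693158154 0.0Traceback (most recent call last):
  File "<string>", line 3, in <module>
    st();look();im,H,ok=look(cam='side');cv2.imwrite('pics/s5.png',cv2.resize(im[170:300,260:420],None,fx=4,fy=4,interpolation=cv2.INTER_CUBIC))
         ~~~~^^
  File "h.py", line 40, in look
    m=ok&(abs(H[:,0]+.038)<.012)&(abs(H[:,1]+.118)<.012)&(H[:,2]>.03);print(cam,"tail z",m.sum(),np.round(np.percentile(H[m,2],[50,75,90]),4),H[m].mean(0).round(3))
                                                                                                          ~~~~~~~~~~~~~^^^^^^^^^^^^^^^^^^^
    return _quantile_unchecked(
        a, q, axis, out, overwrite_input, method, keepdims, weights)
    return _ureduce(a,
                    func=_quantile_ureduce_func,
    ...<5 lines>...
                    overwrite_input=overwrite_input,
                    method=method)
    r = func(a, **kwargs)
    result = _quantile(arr,
                       quantiles=q,
    ...<2 lines>...
                       out=out,
                       weights=wgt)
    slices_having_nans = np.isnan(arr[-1, ...])
                                  ~~~^^^^^^^^^
IndexError: index -1 is out of bounds for axis 0 with size 0
```

```bash
sed -i 's/    m=ok&(abs(H\[:,0\]+.038).*/    m=ok\&(abs(H[:,0]+.038)<.012)\&(abs(H[:,1]+.118)<.015)\&(H[:,2]>.03);print(cam,"tail z",m.sum(),np.round(np.percentile(H[m,2],[50,75,90]),4) if m.any() else None)/' h.py
python3 -c "
from h import *
look();im,H,ok=look(cam='side');cv2.imwrite('pics/s5.png',cv2.resize(im[170:300,260:420],None,fx=4.5,fy=4.5,interpolation=cv2.INTER_CUBIC))"
```

```text
top tail z 0 None
-0.09 26 [ 0.0011 -0.      0.074 ]
0.09 58 [ 0.0021 -0.002   0.07  ]
side tail z 91 [0.0688 0.0703 0.0709]
-0.09 89 [ 0.0004 -0.001   0.076 ]
-0.06 105 [ 0.0005 -0.001   0.076 ]
-0.03 100 [ 0.0005 -0.001   0.075 ]
0.0 89 [ 0.0005 -0.      0.075 ]
0.03 78 [ 0.0005 -0.      0.075 ]
0.06 75 [ 0.0006 -0.      0.074 ]
```

View pics/s5.png

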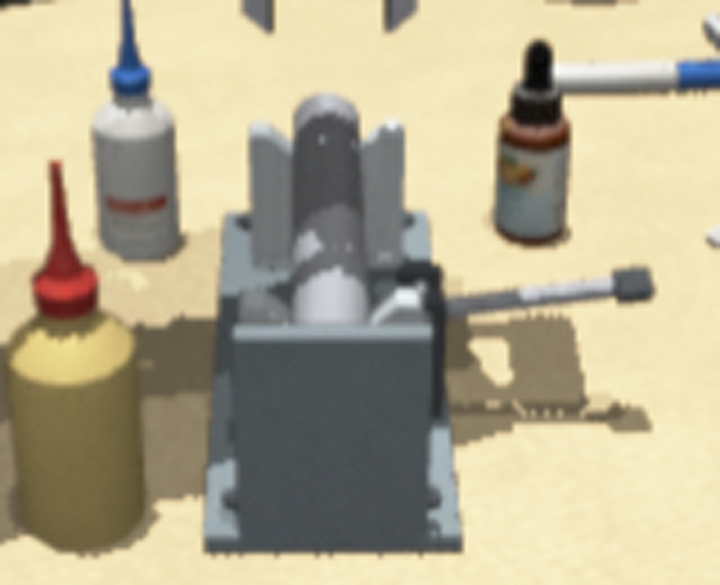

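Emit:
carry_out(
  motion=[
    [[0, -0.045, 0.2], 0],
    [[0, -0.045, 0.25], 0],
    [[0, -0.045, 0.25], 0],
    [[0, -0.045, 0.25], 0],
    [[0, -0.045, 0.25], 0],
    [[0, -0.045, 0.25], 0],
    [[0, -0.045, 0.25], 0],
    [[0, -0.045, 0.25], 0],
  ],
  hand=1,
  force=20,
)

```text
time_s: 19.6
ee_pos: [0.5069, -0.027, 0.1108]
eef_rot: [3.141, -0.0, 1.152]
force: [-0.6, -0.1, -0.5]
grip_width: 0.0006
grip_force: 0.0
```

```bash
python3 -c "
from h import *
st();look(cam='side');im,H,ok=look();p=ctrl.get_obs()['ee_pos']
im,d=camera('side');x,y=proj('side',p)[0].astype(int);cv2.imwrite('pics/s6.png',cv2.resize(im[y-70:y+50,x-70:x+70],None,fx=4.5,fy=4.5,interpolation=cv2.INTER_CUBIC));print(x,y)"
```

```text
t 19.6 holder [0.0002 0.0083 0.1108] yaw 66.03 q [-0.125  0.308  1.745 -0.     1.088  0.293] F [-0.6 -0.1 -0.5] M [-0.1   0.05  0.03] grip 0.0005628763884447335 0.0
side tail z 92 [0.0692 0.0707 0.0713]
-0.09 89 [ 0.0005 -0.001   0.076 ]
-0.06 107 [ 0.0005 -0.001   0.076 ]
-0.03 94 [ 0.0006 -0.001   0.075 ]
0.0 92 [ 0.0005 -0.      0.075 ]
0.03 65 [ 0.0005 -0.      0.075 ]
0.06 24 [ 0.0004 -0.      0.075 ]
top tail z 40 [0.0689 0.07   0.0706]
0.09 54 [0.002 0.001 0.07 ]
327 200
```

View pics/s6.png

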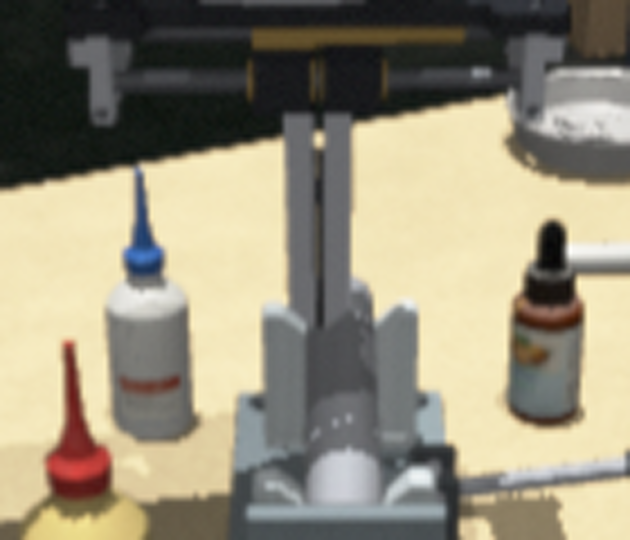

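Emit:
carry_out(
  motion=[
    [[0, 0, 0.08], 0],
    [[0, 0, 0.09], 0],
    [[0, 0, 0.1], 0],
    [[0, 0, 0.105], 0],
    [[0, 0, 0.105], 0],
  ],
)

```text
time_s: 20.25
ee_pos: [0.5069, -0.027, 0.0897]
eef_rot: [3.141, -0.0, 1.152]
force: [0.2, 0.6, -0.2]
grip_width: 0.0004
grip_force: 0.0
```

```bash
python3 -c "
from h import *
st()"
```

```text
t 20.25 holder [0.0002 0.0083 0.0897] yaw 66.03 q [-0.125  0.337  1.762 -0.     1.042  0.293] F [ 0.2  0.6 -0.2] M [-0.08  0.12 -0.04] grip 0.00039887950061884373 0.0
```

No contact yet; go on 1 mm at a time.

Emit:
carry_out(
  motion=[
    [[0, 0, 0.005], 0],
    [[0, 0, 0.005], 0],
  ],
)

```text
time_s: 20.45
ee_pos: [0.507, -0.027, 0.0889]
eef_rot: [3.141, -0.0, 1.152]
force: [-0.4, -0.1, 3.5]
grip_width: 0.0008
grip_force: 1.7
```

Emit:
carry_out(
  motion=[
    [[0, 0, 0.005], 0],
    [[0, 0, 0.005], 0],
  ],
)

```text
time_s: 20.65
ee_pos: [0.5072, -0.027, 0.0886]
eef_rot: [3.14, -0.0, 1.152]
force: [-3.9, 1.6, 12.7]
grip_width: 0.0005
grip_force: 6.5
```

```bash
python3 -c "
from h import *
st()"
```

```text
t 20.65 holder [0.0003 0.008  0.0886] yaw 66.03 q [-0.125  0.339  1.763 -0.     1.038  0.293] F [-3.9  1.6 12.7] M [0.05 0.82 0.03] grip 0.000547850383069272 6.532452611976964
```

Emit:
carry_out(
  motion=[
    [[0, 0.0065, -0.0025], 0],
    [[0, 0.013, -0.004], 0],
    [[0, 0.0195, -0.0055], 0],
    [[0, 0.026, -0.006], 0],
    [[0, 0.0325, -0.006], 0],
    [[0, 0.039, -0.006], 0],
    [[0, 0.0455, -0.006], 0],
    [[0, 0.052, -0.006], 0],
    [[0, 0.0585, -0.0055], 0],
    [[0, 0.065, -0.004], 0],
    [[0, 0.0715, -0.0025], 0],
    [[0, 0.078, 0], 0],
  ],
)

```text
time_s: 21.85
ee_pos: [0.522, -0.0329, 0.0941]
eef_rot: [3.138, -0.002, 1.153]
force: [-36.4, 7.8, 88.6]
grip_width: 0.0005
grip_force: 44.5
```

```bash
python3 -c "
from h import *
st();look(cam='side')"
```

```text
t 21.85 holder [ 0.001  -0.0079  0.0941] yaw 66.05 q [-1.330e-01  3.600e-01  1.718e+00  1.000e-03  1.059e+00  2.840e-01] F [-36.4   7.8  88.6] M [1.53 7.36 0.02] grip 0.0005145157537427264 44.49047757187145
side tail z 91 [0.058  0.059  0.0595]
-0.09 131 [ 0.0007 -0.006   0.081 ]
-0.06 102 [ 0.0006 -0.006   0.081 ]
-0.03 96 [ 0.0005 -0.006   0.08  ]
0.0 65 [ 0.0009 -0.006   0.08  ]
```

Emit:
carry_out(
  motion=[
    [[0, -0.005, -0.01], 0],
    [[0, -0.01, -0.03], 0],
    [[0, -0.02, -0.06], 0],
    [[0, -0.04, -0.1], 0],
    [[0, -0.04, -0.1], 0],
  ],
)

```text
time_s: 22.4
ee_pos: [0.5137, -0.03, 0.1083]
eef_rot: [3.141, -0.0, 1.152]
force: [-0.3, 0.8, 0.6]
grip_width: 0.0003
grip_force: 0.0
```

```bash
python3 -c "
from h import *
st();look(cam='side')"
```

```text
t 22.4 holder [0.0003 0.0009 0.1083] yaw 66.03 q [-0.129  0.326  1.728  0.     1.087  0.289] F [-0.3  0.8  0.6] M [-0.06  0.09  0.07] grip 0.00034826755217959407 0.0
side tail z 93 [0.0696 0.071  0.0716]
-0.09 89 [ 0.0005 -0.001   0.076 ]
-0.06 104 [ 0.0006 -0.      0.076 ]
-0.03 98 [ 0.0006 -0.      0.075 ]
0.0 91 [ 0.0005 -0.      0.074 ]
0.03 48 [ 0.0005 -0.      0.075 ]
```

Emit:
carry_out(
  motion=[
    [[0.02, -0.055, 0], 0],
    [[0.02, -0.055, 0], 0],
    [[0.02, -0.055, 0], 0],
    [[0.02, -0.055, 0], 0],
    [[0.02, -0.055, 0], 0],
    [[0.02, -0.055, 0], 0],
    [[0.02, -0.055, 0], 0],
    [[0.02, -0.055, 0], 0],
    [[0.02, -0.055, 0.1], 0],
    [[0.02, -0.055, 0.2], 0],
    [[0.02, -0.055, 0.21], 0],
    [[0.02, -0.055, 0.21], 0],
  ],
  hand=-0.3,
)

```text
time_s: 23.65
ee_pos: [0.5052, -0.022, 0.0655]
eef_rot: [-3.141, 0.0, 1.152]
force: [-0.5, -1.1, 0.4]
grip_width: 0.0607
grip_force: 0.0
```

Emit:
carry_out(
  motion=[
    [[0, -0.005, 0], 0],
    [[0, -0.01, 0], 0],
    [[0, -0.01, 0], 0],
  ],
)

```text
time_s: 23.95
ee_pos: [0.5036, -0.0211, 0.0661]
eef_rot: [3.141, -0.0, 1.152]
force: [0.0, -0.1, -0.6]
grip_width: 0.0611
grip_force: 0.0
```

```bash
python3 -c "
from h import *
st();print(ctrl.get_obs()['force'][:2]@EY)"
```

```text
t 23.95 holder [0.0043 0.0137 0.0661] yaw 66.03 q [-0.115  0.365  1.789 -0.     0.986  0.304] F [ 0.  -0.1 -0.6] M [-0.04  0.11 -0.02] grip 0.061116591919652095 0.0
-0.0908083402982131
```

Emit:
carry_out(
  motion=[
    [[0, -0.005, 0], 0],
    [[0, -0.007, 0], 0],
    [[0, -0.007, 0], 0],
  ],
)

```text
time_s: 24.25
ee_pos: [0.5021, -0.0205, 0.0655]
eef_rot: [3.142, -0.0, 1.152]
force: [0.2, 0.2, -0.1]
grip_width: 0.061
grip_force: 0.0
```

Emit:
carry_out(
  motion=[
    [[0, -0.004, 0], 0],
    [[0, -0.004, 0], 0],
  ],
)

```text
time_s: 24.45
ee_pos: [0.5017, -0.0203, 0.0656]
eef_rot: [3.141, -0.0, 1.152]
force: [1.0, -0.4, -0.6]
grip_width: 0.0608
grip_force: 1.0
```

```bash
python3 -c "
from h import *
st();print(ctrl.get_obs()['force'][:2]@EY)"
```

```text
t 24.45 holder [0.0042 0.0158 0.0656] yaw 66.03 q [-0.113  0.362  1.795 -0.     0.984  0.305] F [ 1.  -0.4 -0.6] M [-0.27 -0.21 -0.03] grip 0.06080081535055772 1.0095910029485822
-1.0316232044250462
```

Just touching (1 N). Press ~0.5 mm more and drag down.

Emit:
carry_out(
  motion=[
    [[0, -0.003, 0], 0],
    [[0, -0.003, 0.008], 0],
    [[0, -0.003, 0.016], 0],
    [[0, -0.003, 0.024], 0],
    [[0, -0.003, 0.032], 0],
  ],
)

```text
time_s: 24.95
ee_pos: [0.5016, -0.0202, 0.0595]
eef_rot: [3.14, -0.001, 1.152]
force: [5.2, -2.2, 6.2]
grip_width: 0.0614
grip_force: 2.7
```

```bash
python3 -c "
from h import *
st();print(ctrl.get_obs()['force'][:2]@EY);look(cam='side')"
```

```text
t 24.95 holder [0.0044 0.0159 0.0595] yaw 66.03 q [-0.113  0.371  1.799 -0.     0.969  0.305] F [ 5.2 -2.2  6.2] M [-0.49 -0.93  0.03] grip 0.061392177125778616 2.735041379928589
-5.650200155991547
side tail z 93 [0.0695 0.0712 0.0719]
-0.09 86 [ 0.0005 -0.001   0.076 ]
-0.06 104 [ 0.0005 -0.001   0.076 ]
-0.03 100 [ 0.0006 -0.001   0.075 ]
0.0 121 [ 0.0013 -0.      0.075 ]
0.03 79 [ 0.0005 -0.      0.075 ]
0.06 74 [ 0.0004 -0.      0.074 ]
```

Emit:
carry_out(
  motion=[
    [[0, 0, 0.006], 0],
    [[0, 0, 0.012], 0],
    [[0, 0, 0.018], 0],
    [[0, 0, 0.024], 0],
    [[0, 0, 0.03], 0],
    [[0, 0, 0.036], 0],
    [[0, 0, 0.042], 0],
    [[0, 0, 0.048], 0],
    [[0, 0, 0.054], 0],
    [[0, 0, 0.06], 0],
  ],
)

```text
time_s: 26.0
ee_pos: [0.5017, -0.0201, 0.0475]
eef_rot: [3.14, -0.001, 1.152]
force: [4.9, -1.6, 4.7]
grip_width: 0.0614
grip_force: 2.8
```

```bash
python3 -c "
from h import *
st();print(ctrl.get_obs()['force'][:2]@EY);look(cam='side')"
```

```text
t 26.0 holder [0.0044 0.0159 0.0475] yaw 66.03 q [-0.113  0.391  1.806 -0.     0.943  0.305] F [ 4.9 -1.6  4.7] M [-0.53 -0.87 -0.01] grip 0.06140566244496452 2.7571388706564903
-5.158745523982812
side tail z 94 [0.0697 0.0713 0.0718]
-0.09 83 [ 0.0006 -0.001   0.076 ]
-0.06 104 [ 0.0005 -0.001   0.076 ]
-0.03 99 [ 0.0005 -0.      0.075 ]
0.0 119 [ 0.0013 -0.001   0.075 ]
0.03 79 [ 0.0005 -0.      0.075 ]
0.06 67 [ 0.0005 -0.      0.074 ]
```

Emit:
carry_out(
  motion=[
    [[0, 0, 0.006], 0],
    [[0, 0, 0.012], 0],
    [[0, 0, 0.018], 0],
    [[0, 0, 0.024], 0],
    [[0, 0, 0.03], 0],
    [[0, 0, 0.036], 0],
    [[0, 0, 0.042], 0],
    [[0, 0, 0.048], 0],
    [[0, 0, 0.054], 0],
    [[0, 0, 0.06], 0],
  ],
)

```text
time_s: 27.05
ee_pos: [0.5017, -0.0202, 0.0355]
eef_rot: [3.14, -0.001, 1.152]
force: [5.4, -1.8, 5.2]
grip_width: 0.0614
grip_force: 2.9
```

```bash
python3 -c "
from h import *
st();print(ctrl.get_obs()['force'][:2]@EY);im,_,_=look(cam='side')
cv2.imwrite('pics/a.png',im)"
```

```text
t 27.05 holder [0.0044 0.0159 0.0355] yaw 66.03 q [-0.113  0.411  1.812 -0.     0.917  0.305] F [ 5.4 -1.8  5.2] M [-0.4  -0.85 -0.  ] grip 0.061376831253168035 2.8542358428239822
-5.6845968343446955
side tail z 95 [0.0696 0.0709 0.0718]
-0.09 83 [ 0.0005 -0.001   0.076 ]
-0.06 102 [ 0.0005 -0.      0.076 ]
-0.03 99 [ 0.0006 -0.      0.074 ]
0.0 121 [ 0.0014 -0.      0.075 ]
0.03 79 [ 0.0006 -0.      0.074 ]
0.06 76 [ 0.0005 -0.      0.074 ]
```

Emit:
carry_out(
  motion=[
    [[0, 0, 0.006], 0],
    [[0, 0, 0.012], 0],
    [[0, 0, 0.018], 0],
    [[0, 0, 0.024], 0],
    [[0, 0, 0.03], 0],
    [[0, 0, 0.036], 0],
    [[0, 0, 0.042], 0],
    [[0, 0, 0.048], 0],
    [[0, 0, 0.054], 0],
    [[0, 0, 0.06], 0],
  ],
)

```text
time_s: 28.1
ee_pos: [0.5017, -0.0201, 0.0235]
eef_rot: [3.14, -0.001, 1.152]
force: [5.4, -2.2, 4.7]
grip_width: 0.0612
grip_force: 2.9
```

```bash
python3 -c "
from h import *
st();print(ctrl.get_obs()['force'][:2]@EY);im,_,_=look(cam='side')
a=cv2.imread('pics/a.png').astype(int);d=np.abs(im.astype(int)-a).sum(2)[185:245,318:345];print(d.mean(),d.max())
cv2.imwrite('pics/b.png',cv2.resize(im[180:260,290:370],None,fx=7,fy=7,interpolation=cv2.INTER_CUBIC))"
```

```text
t 28.1 holder [0.0044 0.0159 0.0235] yaw 66.03 q [-0.113  0.431  1.817 -0.     0.891  0.305] F [ 5.4 -2.2  4.7] M [-0.4  -0.85  0.03] grip 0.061238481062412746 2.8837697580456734
-5.8468773778176155
side tail z 95 [0.0698 0.0711 0.0717]
-0.09 90 [ 0.0005 -0.001   0.076 ]
-0.06 103 [ 0.0006 -0.      0.076 ]
-0.03 101 [ 0.0006 -0.001   0.075 ]
0.0 122 [ 0.0014 -0.001   0.074 ]
0.03 75 [ 0.0005 -0.      0.074 ]
0.06 24 [ 0.0003 -0.      0.074 ]
57.574074074074076 492
```

Emit:
carry_out(
  motion=[
    [[0, 0.017, 0], 0],
    [[0, 0.017, -0.1], 0],
    [[0, 0.017, -0.21], 0],
    [[0, 0.017, -0.21], 0],
  ],
)

```text
time_s: 28.55
ee_pos: [0.5047, -0.0214, 0.0668]
eef_rot: [3.14, -0.001, 1.152]
force: [-0.2, -0.3, 0.0]
grip_width: 0.0611
grip_force: 0.0
```

```bash
cat >> h.py <<'E'
def kw(cam):
    im,P,ok=cloud(cam);H=np.c_[(P[:,:2]-C)@EX,(P[:,:2]-C)@EY+.0005,P[:,2]-.075]
    m=ok&(abs(H[:,0])<.046)&(np.hypot(H[:,1],H[:,2])<.018)&(H[:,2]>-.014);h=H[m]
    ang=np.degrees(np.arctan2(h[:,1],h[:,2]));r=np.hypot(h[:,1],h[:,2])*1000  # 0=up, +=+y
    for a in range(-180,180,12):
        s=(ang>=a)&(ang<a+12)
        if s.sum()>4:print(cam,a+6,s.sum(),np.round(np.percentile(r[s],[10,50,90]),1), "grey",im.reshape(-1,3)[m][s].mean().round(0))
E
python3 -c "
from h import *
st();kw('side');kw('top')"
```

```text
t 28.55 holder [0.0045 0.0126 0.0668] yaw 66.03 q [-0.115  0.366  1.786  0.     0.987  0.303] F [-0.2 -0.3  0. ] M [-0.1   0.11  0.  ] grip 0.061124985816559035 0.0
side -78 10 [14.5 14.7 15.4] grey 90.0
side -66 12 [14.3 14.6 15. ] grey 84.0
side -54 26 [14.2 14.7 15. ] grey 81.0
side -42 34 [13.8 14.7 15.2] grey 87.0
side -30 42 [13.8 14.4 15. ] grey 92.0
side -18 39 [13.8 14.5 15.1] grey 93.0
side -6 46 [13.8 14.5 15.4] grey 92.0
side 6 52 [14.  14.8 15.5] grey 90.0
side 18 30 [13.8 14.7 15.4] grey 86.0
side 30 48 [13.9 14.6 15.5] grey 87.0
side 42 31 [13.9 14.6 15.7] grey 81.0
side 54 25 [14.3 14.6 15.1] grey 80.0
side 66 25 [14.6 14.9 15.2] grey 81.0
```

Emit:
carry_out(
  motion=[
    [[0, -0.012, 0], 0],
    [[0, -0.0185, 0], 0],
    [[0, -0.0185, 0.006], 0],
    [[0, -0.0185, 0.012], 0],
    [[0, -0.0185, 0.018], 0],
    [[0, -0.0185, 0.024], 0],
    [[0, -0.0185, 0.03], 0],
    [[0, -0.0185, 0.036], 0],
    [[0, -0.0185, 0.042], 0],
    [[0, -0.0185, 0.048], 0],
    [[0, -0.0185, 0.054], 0],
    [[0, -0.0185, 0.06], 0],
  ],
)

```text
time_s: 29.85
ee_pos: [0.5016, -0.0202, 0.0532]
eef_rot: [3.139, -0.001, 1.152]
force: [6.3, -2.1, 4.9]
grip_width: 0.0611
grip_force: 3.2
```

```bash
python3 -c "
from h import *
st();print(ctrl.get_obs()['force'][:2]@EY);look(cam='side');kw('side')"
```

```text
t 29.85 holder [0.0044 0.0159 0.0532] yaw 66.03 q [-0.113  0.381  1.804 -0.     0.954  0.306] F [ 6.3 -2.1  4.9] M [-0.51 -1.09  0.05] grip 0.06113640036154691 3.164350613951683
-6.628994065579137
side tail z 95 [0.0698 0.071  0.0717]
-0.09 89 [ 0.0006 -0.001   0.076 ]
-0.06 102 [ 0.0006 -0.001   0.076 ]
-0.03 97 [ 0.0005 -0.      0.075 ]
0.0 120 [ 0.0013 -0.      0.075 ]
0.03 81 [ 0.0005 -0.      0.075 ]
0.06 76 [ 0.0005 -0.      0.074 ]
side -78 8 [14.5 14.9 17.5] grey 71.0
side -66 23 [14.3 14.8 15.4] grey 74.0
side -54 25 [14.1 14.5 15.3] grey 79.0
side -42 30 [13.8 14.3 15. ] grey 86.0
side -30 38 [13.6 14.6 15.1] grey 92.0
side -18 37 [13.7 14.4 15. ] grey 95.0
side -6 50 [13.6 14.7 15.5] grey 92.0
side 6 50 [13.6 14.4 15.6] grey 87.0
side 18 32 [13.8 14.5 15.5] grey 88.0
side 30 49 [14.1 14.7 15.3] grey 87.0
side 42 27 [14.5 14.9 15.2] grey 84.0
side 54 26 [14.4 14.9 15.3] grey 82.0
side 66 25 [14.6 15.  15.3] grey 82.0
```

```bash
cat >> h.py <<'E'
def unwrap(im,cam="side",xs=np.arange(-.098,.1,.004),an=np.arange(-80,81,10)):
    X,Aa=np.meshgrid(xs,np.radians(an));y=.015*np.sin(Aa);z=.075+.015*np.cos(Aa)
    P=np.c_[(C+X.reshape(-1,1)*EX+y.reshape(-1,1)*EY),z.ravel()]
    uv=proj(cam,P).reshape(X.shape+(2,)).astype(np.float32)
    return cv2.remap(cv2.cvtColor(im,cv2.COLOR_BGR2GRAY),uv[...,0],uv[...,1],cv2.INTER_LINEAR)
E
python3 - <<'E'
from h import *
im,d=camera('side');cv2.imwrite('pics/c.png',im)
for n in('side0','a','c'):
    print(n);u=unwrap(cv2.imread(f'pics/{n}.png'))
    for a,r in zip(range(-80,81,10),u):print(a,' '.join('%3d'%v for v in r[:26]))
E
```

```text
side0
-80  78  81 112 160 158 135 136 137 140 136 135 130 124 121 118 128 138 127 124 124 127 127 123 124 125 124
-70  81 106 157 156 117 115 122 129 129 132 131 130 130 127 131 138 133 131 131 132 132 128 127 127 125 123
-60  97 151 160 116 111 124 136 141 144 144 144 145 142 139 139 143 144 143 144 144 142 141 142 141 139 139
-50 136 169 130 117 132 145 154 157 159 160 160 161 160 152 153 161 162 163 164 162 160 161 161 158 157 156
-40 161 150 131 148 159 165 171 175 176 177 178 178 176 168 172 177 177 177 177 176 176 176 177 175 174 174
-30 166 153 163 173 181 187 192 195 195 195 194 195 188 185 191 193 193 192 192 191 191 192 191 190 190 190
-20 168 177 193 199 205 206 202 201 201 201 202 201 199 194 200 204 205 204 204 204 205 204 204 203 203 202
-10 179 209 217 215 212 206 204 204 204 203 203 202 200 196 202 210 210 209 208 209 209 210 210 210 209 208
0 186 213 216 213 209 209 210 209 207 206 205 204 203 198 202 206 207 206 206 208 208 208 207 207 206 206
10 179 202 204 203 205 206 205 204 203 201 200 198 196 195 198 200 200 199 199 200 200 199 199 200 198 198
20 166 170 181 18
[... 3687 characters left out ...]
05 104 105 109 111 105 103  93  80  77  77  78  78  77  79
30 170 171 184 185 183 184 183 181 178 158 113 100 100 103 120 138 113  99  88  79  78  77  76  77  78  78
40 161 162 163 169 165 166 166 165 159 146 115  94  94  99 121 127 103  92  82  76  75  76  75  75  76  76
50 136 167 150 147 146 141 143 142 140 117  94  87  89  91 104 114  96  85  79  76  76  77  75  74  74  75
60  95 150 162 138 138 131 116 114 115 112  93  81  83  86  87  89  89  85  79  78  80  78  79  79  80  78
70  78 105 158 158 134 141 120  89  84  85  84  79  75  85  91  92  94  93  92  90  93  93  93  92  92  93
80  77  79 112 160 158 145 154 128  87  76  75  75  74  73  87  95  95  96  96  96  96 101 101 101 101  99
```

Emit:
carry_out(
  motion=[
    [[0, -0.004, 0], 0],
    [[0, -0.004, 0.006], 0],
    [[0, -0.004, 0.012], 0],
    [[0, -0.004, 0.018], 0],
    [[0, -0.004, 0.024], 0],
    [[0, -0.004, 0.03], 0],
    [[0, -0.004, 0.036], 0],
  ],
)

```text
time_s: 30.7
ee_pos: [0.5017, -0.02, 0.0465]
eef_rot: [3.137, -0.001, 1.152]
force: [7.3, -2.9, 7.6]
grip_width: 0.0611
grip_force: 4.5
```

```bash
python3 -c "
from h import *
st();print(ctrl.get_obs()['force'][:2]@EY);look(cam='side')"
```

```text
t 30.7 holder [0.0045 0.0159 0.0465] yaw 66.03 q [-0.113  0.391  1.809 -0.     0.937  0.306] F [ 7.3 -2.9  7.6] M [-0.66 -1.49  0.  ] grip 0.06111966812714312 4.505527876317501
-7.808968944352989
side tail z 94 [0.0696 0.0712 0.0719]
-0.09 85 [ 0.0006 -0.001   0.076 ]
-0.06 106 [ 0.0006 -0.      0.076 ]
-0.03 97 [ 0.0006 -0.      0.075 ]
0.0 120 [ 0.0014 -0.      0.075 ]
0.03 79 [ 0.0005 -0.      0.074 ]
0.06 73 [ 0.0005 -0.      0.074 ]
```

```bash
python3 -c "
from h import *
kw('side')
im,d=camera('side')
u=unwrap(im,an=range(30,81,10))
for r in u:print(' '.join('%3d'%v for v in r[8:30]))"
```

```text
side -78 9 [14.4 15.  17.6] grey 72.0
side -66 21 [14.1 14.7 15.4] grey 75.0
side -54 24 [13.9 14.6 15.2] grey 78.0
side -42 29 [14.  14.7 15.3] grey 87.0
side -30 42 [14.  14.6 15.1] grey 92.0
side -18 36 [13.8 14.2 15.1] grey 93.0
side -6 48 [13.8 14.5 15.4] grey 92.0
side 6 49 [13.7 14.5 15.4] grey 86.0
side 18 32 [13.7 14.6 15.6] grey 91.0
side 30 48 [14.2 14.7 15.4] grey 87.0
side 42 28 [14.2 14.8 15.1] grey 83.0
side 54 26 [14.2 14.7 15.1] grey 80.0
side 66 26 [14.6 15.  15.4] grey 81.0
179 174 139 103  99 103 112 135 113  99  89  79  77  77  77  78  77  77  76  78  78  76
159 147 118  96  93  96  96 100 101  91  81  75  74  75  75  76  75  76  76  77  74  76
139 118  94  88  88  89  90  91  90  87  79  76  75  75  76  75  75  75  75  75  76  75
115 112  94  82  83  88  86  87  86  84  82  79  79  78  79  79  79  78  78  79  79  80
 84  86  85  80  77  86  92  91  91  92  91  91  93  93  92  92  92  92  91  91  91  91
 85  76  76  77  74  74  88  95  95  95  96  96  97 102 101 101 100 100 100  99  99  99
```

Run:
```python
import numpy as np
s=.5**.5
n1=np.array([-s,s]);n2=np.array([s,s]);f1=np.array([-s,-s]);f2=np.array([-s,s])
for mu in(.35,.45,.5,.55,.6):
  for F in(6,10,20,35):
    out=[]
    for th in range(0,116,15):
        a=np.radians(th);nF=np.array([np.sin(a),-np.cos(a)]);tt=np.array([-np.cos(a),-np.sin(a)])
        # unknown N1,N2,t
        M=np.zeros((3,3));M[:2,0]=n1+mu*f1;M[:2,1]=n2+mu*f2;M[:2,2]=tt;M[2]=[mu,mu,-1]
        x=np.linalg.solve(M,np.r_[-(F*nF+np.array([0,-2.4])),0])
        out.append(f"{th}:{x[2]/F:.2f}"+("" if x.min()>=0 else "*"))
    print(mu,F,out)
```

```text
0.35 6 ['0:0.53', '15:0.62', '30:0.70', '45:0.75', '60:0.76', '75:0.72', '90:0.59', '105:0.40']
0.35 10 ['0:0.47', '15:0.55', '30:0.62', '45:0.66', '60:0.66', '75:0.60', '90:0.47', '105:0.26*']
0.35 20 ['0:0.43', '15:0.50', '30:0.56', '45:0.59', '60:0.59', '75:0.51', '90:0.37', '105:0.16*']
0.35 35 ['0:0.41', '15:0.48', '30:0.54', '45:0.57', '60:0.55', '75:0.48', '90:0.33*', '105:0.12*']
0.45 6 ['0:0.60*', '15:0.72', '30:0.84', '45:0.95', '60:1.03', '75:1.05', '90:0.96', '105:0.71']
0.45 10 ['0:0.53*', '15:0.64', '30:0.75', '45:0.84', '60:0.90', '75:0.90', '90:0.78', '105:0.52']
0.45 20 ['0:0.48*', '15:0.58', '30:0.68', '45:0.76', '60:0.81', '75:0.78', '90:0.64', '105:0.37*']
0.45 35 ['0:0.46*', '15:0.56', '30:0.65', '45:0.73', '60:0.77', '75:0.73', '90:0.58', '105:0.30*']
0.5 6 ['0:0.62*', '15:0.75', '30:0.89', '45:1.03', '60:1.16', '75:1.23', '90:1.17', '105:0.93']
0.5 10 ['0:0.55*', '15:0.67', '30:0.80', '45:0.92', '60:1.02', '75:1.05', '90:0.96', '105:0.69']
0.5 20 ['0:0.49*', '15:0.61', '30:0.73', '45:0.83', '60:0.91', '75:0.93', '90:0.81', '105:0.51*']
0.5 35 ['0:0.47*', '15:0.
[... 156 characters left out ...]
', '105:1.19']
0.55 10 ['0:0.56*', '15:0.69*', '30:0.84', '45:0.99', '60:1.12', '75:1.21', '90:1.17', '105:0.90']
0.55 20 ['0:0.50*', '15:0.63', '30:0.76', '45:0.90', '60:1.01', '75:1.07', '90:0.99', '105:0.69']
0.55 35 ['0:0.48*', '15:0.60', '30:0.73', '45:0.86', '60:0.96', '75:1.01', '90:0.92', '105:0.60']
0.6 6 ['0:0.64*', '15:0.79*', '30:0.97', '45:1.16', '60:1.37', '75:1.56', '90:1.66', '105:1.50']
0.6 10 ['0:0.56*', '15:0.71*', '30:0.87', '45:1.04', '60:1.21', '75:1.36', '90:1.39', '105:1.16']
0.6 20 ['0:0.51*', '15:0.65*', '30:0.79', '45:0.95', '60:1.10', '75:1.21', '90:1.19', '105:0.92']
0.6 35 ['0:0.49*', '15:0.62*', '30:0.76', '45:0.91', '60:1.05', '75:1.14', '90:1.11', '105:0.81']
```

Emit:
carry_out(
  motion=[
    [[0, 0.02, 0], 0],
    [[0, 0.02, -0.15], 0],
    [[0, 0.02, -0.33], 0],
    [[0, 0.02, -0.33], 0],
  ],
)

```text
time_s: 31.25
ee_pos: [0.5049, -0.0213, 0.115]
eef_rot: [3.137, -0.001, 1.152]
force: [-0.5, 0.5, -0.5]
grip_width: 0.061
grip_force: 0.0
```

Emit:
carry_out(
  motion=[
    [[0, 0.08, 0], 0],
    [[0, 0.08, 0], 0],
    [[0, 0.08, 0], 0],
    [[0, 0.08, 0], 0],
    [[0, 0.08, 0], 0],
    [[0, 0.08, 0.04], 0],
    [[0, 0.08, 0.07], 0],
    [[0, 0.08, 0.07], 0],
    [[0, 0.08, 0.07], 0],
  ],
  hand=1,
)

```text
time_s: 32.15
ee_pos: [0.518, -0.0277, 0.0976]
eef_rot: [-3.141, 0.0, 1.152]
force: [-0.2, -0.2, -0.8]
grip_width: 0.0006
grip_force: 0.0
```

```bash
python3 -c "
from h import *
st();kw('side');look(cam='side')"
```

```text
t 32.15 holder [ 0.0042 -0.0021  0.0976] yaw 66.03 q [-0.124  0.349  1.724 -0.     1.068  0.294] F [-0.2 -0.2 -0.8] M [-0.08  0.08 -0.01] grip 0.0005634948430215617 0.0
side -78 8 [14.4 14.8 15.2] grey 94.0
side -66 11 [14.4 14.7 15. ] grey 84.0
side -54 24 [14.1 14.7 15.2] grey 82.0
side -42 21 [14.  14.7 15.3] grey 89.0
side -30 29 [14.  14.5 15.2] grey 93.0
side -18 25 [13.5 14.5 15.3] grey 106.0
side -6 32 [13.9 14.4 15.1] grey 94.0
side 6 31 [13.8 14.6 15.5] grey 92.0
side 18 22 [13.7 14.8 15.5] grey 95.0
side 30 38 [13.9 14.6 15.5] grey 105.0
side 42 21 [14.4 14.8 15.2] grey 99.0
side 54 27 [14.3 14.7 15. ] grey 95.0
side 66 25 [14.7 15.  15.4] grey 91.0
side tail z 94 [0.0694 0.0707 0.0717]
-0.09 87 [ 0.0006 -0.001   0.076 ]
-0.06 104 [ 0.0005 -0.      0.076 ]
-0.03 101 [ 0.0005 -0.      0.075 ]
0.0 89 [ 0.0007 -0.      0.075 ]
0.03 22 [ 0.0004 -0.      0.075 ]
```

Emit:
carry_out(
  motion=[
    [[0, 0.014, 0.03], 0],
    [[0, 0.014, 0.045], 0],
    [[0, 0.0165, 0.0475], 0],
    [[0, 0.0215, 0.0485], 0],
    [[0, 0.0265, 0.0505], 0],
    [[0, 0.032, 0.0525], 0],
    [[0, 0.037, 0.055], 0],
  ],
)

```text
time_s: 32.95
ee_pos: [0.5264, -0.0311, 0.09]
eef_rot: [3.137, -0.001, 1.152]
force: [-9.4, -0.9, 40.7]
grip_width: 0.0005
grip_force: 17.1
```

```bash
python3 -c "
from h import *
st();print(ctrl.get_obs()['force'][:2]@EY);look(cam='side')"
```

```text
t 32.95 holder [ 0.0044 -0.0111  0.09  ] yaw 66.03 q [-0.128  0.374  1.71  -0.     1.053  0.29 ] F [-9.4 -0.9 40.7] M [-0.22  2.24 -0.02] grip 0.0005305600957538325 17.064871257171035
8.215478904004405
side tail z 92 [0.0652 0.0661 0.0671]
-0.09 110 [ 0.0006 -0.003   0.078 ]
-0.06 99 [ 0.0006 -0.003   0.078 ]
-0.03 103 [ 0.0005 -0.003   0.077 ]
0.0 99 [ 0.0015 -0.003   0.077 ]
0.03 30 [ 0.0004 -0.003   0.077 ]
0.06 30 [ 0.0004 -0.002   0.076 ]
```

Emit:
carry_out(
  motion=[
    [[0, -0.005, -0.01], 0],
    [[0, -0.01, -0.03], 0],
    [[0, -0.02, -0.08], 0],
    [[0, -0.19, -0.12], 0],
    [[0, -0.19, -0.12], 0],
    [[0, -0.19, -0.12], 0],
    [[0, -0.19, -0.12], 0],
    [[0, -0.19, -0.12], 0],
    [[0, -0.19, -0.12], 0],
    [[0, -0.19, -0.12], 0],
    [[0, -0.19, -0.12], 0],
  ],
  hand=-0.3,
)

```text
time_s: 34.1
ee_pos: [0.4902, -0.0153, 0.1107]
eef_rot: [-3.141, 0.0, 1.152]
force: [-0.1, 0.5, -0.3]
grip_width: 0.0612
grip_force: 0.0
```

```bash
python3 -c "
from h import *
st();kw('side');look(cam='side');kw('top')"
```

```text
t 34.1 holder [0.0042 0.0283 0.1107] yaw 66.02 q [-0.106  0.274  1.791  0.     1.077  0.313] F [-0.1  0.5 -0.3] M [-0.02  0.09 -0.  ] grip 0.06115171765979534 0.0
side -78 7 [14.4 14.5 15. ] grey 88.0
side -66 17 [14.4 14.8 15.3] grey 91.0
side -54 23 [14.1 14.7 15.1] grey 86.0
side -42 32 [14.1 14.8 15.3] grey 88.0
side -30 35 [13.8 14.6 15.2] grey 90.0
side -18 33 [13.8 14.6 15.5] grey 96.0
side -6 48 [13.5 14.5 15.5] grey 93.0
side 6 53 [13.9 14.8 15.5] grey 90.0
side 18 28 [13.8 14.7 15.4] grey 93.0
side 30 53 [14.  14.6 15.4] grey 89.0
side 42 28 [14.5 15.  15.3] grey 85.0
side 54 28 [14.5 15.  15.4] grey 84.0
side 66 23 [14.8 15.1 15.4] grey 82.0
side tail z 93 [0.0693 0.0706 0.0714]
-0.09 84 [ 0.0004 -0.001   0.076 ]
-0.06 104 [ 0.0006 -0.      0.076 ]
-0.03 98 [ 0.0005 -0.001   0.075 ]
0.0 91 [ 0.0005 -0.      0.075 ]
0.03 71 [ 0.0005 -0.      0.075 ]
0.06 49 [ 0.0006 -0.      0.075 ]
```

Emit:
carry_out(
  motion=[
    [[0, 0.008, 0.09], 0],
    [[0, 0.008, 0.103], 0],
    [[0, 0.005, 0.1165], 0],
    [[0, 0.0095, 0.1175], 0],
    [[0, 0.014, 0.119], 0],
    [[0, 0.0185, 0.1205], 0],
    [[0, 0.0225, 0.123], 0],
  ],
)

```text
time_s: 34.95
ee_pos: [0.4958, -0.0176, 0.0892]
eef_rot: [3.137, -0.001, 1.152]
force: [-7.6, -2.6, 29.6]
grip_width: 0.061
grip_force: 12.8
```

```bash
python3 -c "
from h import *
st();print(ctrl.get_obs()['force'][:2]@EY);look(cam='side')"
```

```text
t 34.95 holder [0.0044 0.0223 0.0892] yaw 66.03 q [-1.090e-01  3.130e-01  1.797e+00 -1.000e-03  1.027e+00  3.100e-01] F [-7.6 -2.6 29.6] M [-0.99  0.75 -0.16] grip 0.060951342720932944 12.756388303823769
5.931404992065151
side tail z 92 [0.0661 0.0671 0.0679]
-0.09 96 [ 0.0006 -0.003   0.077 ]
-0.06 101 [ 0.0006 -0.002   0.077 ]
-0.03 100 [ 0.0006 -0.002   0.076 ]
0.0 102 [ 0.0012 -0.002   0.076 ]
0.03 59 [ 0.0005 -0.002   0.076 ]
0.06 55 [ 0.0005 -0.002   0.076 ]
```

Emit:
carry_out(
  motion=[
    [[0, -0.01, -0.01], 0],
    [[0, -0.01, -0.05], 0],
    [[0, 0.0, -0.15], 0],
    [[0, 0.12, -0.19], 0],
    [[0, 0.1215, -0.19], 0],
    [[0, 0.1215, -0.19], 0],
    [[0, 0.1215, -0.1], 0],
    [[0, 0.1215, 0.05], 0],
    [[0, 0.1215, 0.2], 0],
    [[0, 0.1215, 0.23], 0],
    [[0, 0.1215, 0.23], 0],
    [[0, 0.1215, 0.23], 0],
  ],
  hand=0.255,
)

```text
time_s: 36.2
ee_pos: [0.5169, -0.0269, 0.0415]
eef_rot: [3.14, -0.0, 1.153]
force: [0.0, 1.1, 1.5]
grip_width: 0.035
grip_force: 0.0
```

```bash
python3 -c "
from h import *
st();print(ctrl.get_obs()['force'][:2]@EY);look(cam='side')"
```

```text
t 36.2 holder [ 0.0044 -0.0008  0.0415] yaw 66.04 q [-0.123  0.43   1.765  0.     0.945  0.295] F [0.  1.1 1.5] M [-0.09  0.1  -0.01] grip 0.03502587097560631 0.0
0.4539917595077871
side tail z 93 [0.0692 0.0707 0.0712]
-0.09 85 [ 0.0005 -0.001   0.076 ]
-0.06 106 [ 0.0005 -0.001   0.076 ]
-0.03 94 [ 0.0005 -0.      0.075 ]
0.0 121 [ 0.0014 -0.      0.075 ]
0.03 82 [ 0.0004 -0.      0.075 ]
0.06 71 [ 0.0005 -0.      0.074 ]
```

Emit:
carry_out(
  motion=[
    [[0, 0.01, 0], 0],
    [[0, 0.014, 0], 0],
    [[0, 0.0193, -0.0128], 0],
    [[0, 0.0246, -0.0256], 0],
    [[0, 0.03, -0.0384], 0],
    [[0, 0.0352, -0.0512], 0],
    [[0, 0.0405, -0.064], 0],
    [[0, 0.0458, -0.0768], 0],
    [[0, 0.051, -0.0896], 0],
    [[0, 0.0564, -0.1024], 0],
  ],
)

```text
time_s: 37.25
ee_pos: [0.5264, -0.0313, 0.061]
eef_rot: [-3.14, -0.0, 1.152]
force: [-5.0, 3.3, 0.6]
grip_width: 0.035
grip_force: 3.1
```

```bash
python3 -c "
from h import *
st();print(ctrl.get_obs()['force'][:2]@EY);look(cam='side')"
```

```text
t 37.25 holder [ 0.0043 -0.0112  0.061 ] yaw 66.03 q [-0.129  0.419  1.725  0.     0.999  0.289] F [-5.   3.3  0.6] M [ 0.62  0.98 -0.01] grip 0.034971885793362564 3.125072903931141
5.860647816615787
side tail z 92 [0.058  0.0591 0.0598]
-0.09 124 [ 0.0021 -0.008   0.081 ]
-0.06 86 [ 0.0019 -0.008   0.081 ]
-0.03 93 [ 0.0015 -0.008   0.081 ]
0.0 144 [ 0.0024 -0.007   0.081 ]
0.03 72 [ 0.0015 -0.007   0.081 ]
0.06 70 [ 0.0013 -0.008   0.081 ]
```

Emit:
carry_out(
  motion=[
    [[0, -0.0125, 0], 0],
    [[0, -0.0125, 0], 0],
    [[0, -0.0125, 0], 0],
  ],
  hand=1,
  force=20,
)

```text
time_s: 37.6
ee_pos: [0.524, -0.0302, 0.061]
eef_rot: [-3.14, -0.0, 1.152]
force: [-6.8, 3.4, 2.1]
grip_width: 0.0296
grip_force: 20.0
```

Emit:
carry_out(
  motion=[
    [[0, 0, -0.03], 0],
    [[0, -0.02, -0.03], 0],
    [[0, -0.041, -0.03], 0],
    [[0, -0.041, -0.01], 0],
    [[0, -0.041, 0.015], 0],
    [[0, -0.041, 0.03], 0],
    [[0, -0.041, 0.03], 0],
  ],
)

```text
time_s: 38.3
ee_pos: [0.5168, -0.0272, 0.0541]
eef_rot: [-3.141, 0.0, 1.152]
force: [0.2, 0.4, -3.2]
grip_width: 0.0294
grip_force: 20.0
```

```bash
python3 -c "
from h import *
st();print(ctrl.get_obs()['force'][:2]@EY);look(cam='side')"
```

```text
t 38.3 holder [ 0.0041 -0.0008  0.0541] yaw 66.03 q [-0.123  0.411  1.757  0.     0.975  0.295] F [ 0.2  0.4 -3.2] M [ 0.03  0.2  -0.02] grip 0.029415531816006625 19.993003740819404
0.002597599519446242
side tail z 93 [0.0669 0.0681 0.0689]
-0.09 99 [ 0.0004 -0.001   0.077 ]
-0.06 99 [ 0.0004 -0.001   0.077 ]
-0.03 102 [ 0.0005 -0.001   0.076 ]
0.0 148 [ 0.0017 -0.001   0.076 ]
0.03 87 [ 0.0005 -0.001   0.076 ]
0.06 74 [ 0.0005 -0.001   0.076 ]
```

Emit:
carry_out(
  motion=[
    [[0, 0, 0.005], 0],
    [[0, 0, 0.0075], 0],
  ],
)

```text
time_s: 38.55
ee_pos: [0.5171, -0.0272, 0.0535]
eef_rot: [3.141, -0.0, 1.152]
force: [-3.8, 1.3, 5.3]
grip_width: 0.0294
grip_force: 20.0
```

Emit:
carry_out(
  motion=[
    [[0, 0, 0], 0],
    [[0, 0, 0], 0],
    [[0, 0, 0.03], 0],
    [[0, 0, 0.063], 0],
    [[0, 0, 0.063], 0],
  ],
  hand=0.255,
)

```text
time_s: 39.05
ee_pos: [0.5164, -0.0271, 0.0394]
eef_rot: [-3.14, 0.001, 1.152]
force: [-0.7, 0.1, -0.6]
grip_width: 0.035
grip_force: 0.0
```

```bash
python3 -c "
from h import *
st();print(ctrl.get_obs()['force'][:2]@EY);look(cam='side')"
```

```text
t 39.05 holder [ 0.004  -0.0004  0.0394] yaw 66.03 q [-0.123  0.434  1.765 -0.     0.944  0.295] F [-0.7  0.1 -0.6] M [-0.03  0.11 -0.02] grip 0.03495200406897747 0.0
0.7030826826491318
side tail z 93 [0.0694 0.0708 0.0715]
-0.09 87 [ 0.0005 -0.001   0.076 ]
-0.06 103 [ 0.0005 -0.      0.076 ]
-0.03 101 [ 0.0005 -0.001   0.075 ]
0.0 113 [ 0.0011 -0.      0.075 ]
0.03 79 [ 0.0005 -0.      0.075 ]
0.06 75 [ 0.0004 -0.      0.074 ]
```

Emit:
carry_out(
  motion=[
    [[0, 0.01, 0], 0],
    [[0, 0.014, 0], 0],
    [[0, 0.0193, -0.0128], 0],
    [[0, 0.0246, -0.0256], 0],
    [[0, 0.03, -0.0384], 0],
    [[0, 0.0352, -0.0512], 0],
    [[0, 0.0405, -0.064], 0],
    [[0, 0.0458, -0.0768], 0],
  ],
)

```text
time_s: 39.9
ee_pos: [0.5246, -0.0306, 0.0559]
eef_rot: [-3.139, 0.0, 1.152]
force: [-5.6, 2.9, 1.5]
grip_width: 0.0351
grip_force: 3.3
```

Emit:
carry_out(
  motion=[
    [[0, -0.0125, 0], 0],
    [[0, -0.0125, 0], 0],
    [[0, -0.0125, 0], 0],
    [[0, -0.0125, -0.03], 0],
    [[0, -0.03, -0.03], 0],
    [[0, -0.046, -0.03], 0],
    [[0, -0.046, -0.01], 0],
    [[0, -0.046, 0.015], 0],
    [[0, -0.046, 0.025], 0],
    [[0, -0.046, 0.028], 0],
  ],
  hand=1,
)

```text
time_s: 40.9
ee_pos: [0.5168, -0.0272, 0.0501]
eef_rot: [-3.141, 0.0, 1.152]
force: [-3.9, 1.2, 2.9]
grip_width: 0.029
grip_force: 20.0
```

Emit:
carry_out(
  motion=[
    [[0, 0, 0], 0],
    [[0, 0, 0], 0],
    [[0, 0, 0.02], 0],
    [[0, 0, 0.048], 0],
    [[0, 0, 0.048], 0],
  ],
  hand=0.255,
)

```text
time_s: 41.4
ee_pos: [0.5166, -0.0271, 0.0399]
eef_rot: [-3.14, 0.0, 1.152]
force: [0.0, -1.1, -0.5]
grip_width: 0.0351
grip_force: 0.0
```

```bash
python3 -c "
from h import *
st();print(ctrl.get_obs()['force'][:2]@EY);look(cam='side')"
```

```text
t 41.4 holder [ 0.004  -0.0006  0.0399] yaw 66.03 q [-0.123  0.433  1.765 -0.     0.945  0.295] F [ 0.  -1.1 -0.5] M [-0.09  0.07 -0.03] grip 0.03510428432426562 0.0
-0.4714883900400778
side tail z 91 [0.058  0.059  0.0597]
-0.09 88 [ 0.0005 -0.001   0.076 ]
-0.06 101 [ 0.0006 -0.001   0.076 ]
-0.03 98 [ 0.0005 -0.      0.075 ]
0.0 112 [ 0.0012 -0.      0.075 ]
0.03 86 [ 0.0004 -0.      0.075 ]
0.06 75 [ 0.0005 -0.      0.075 ]
```

Emit:
carry_out(
  motion=[
    [[0, 0, 0], 0],
    [[0, 0, 0], 0],
    [[0, 0, -0.1], 0],
    [[0, 0, -0.25], 0],
    [[0, 0, -0.45], 0],
    [[0, 0, -0.7], 0],
    [[0, 0, -0.9], 0],
    [[0, 0, -1], 0],
    [[0, 0, -1], 0],
  ],
  hand=0.05,
)

```text
time_s: 42.35
ee_pos: [0.5179, -0.0273, 0.2439]
eef_rot: [3.136, -0.002, 1.152]
force: [0.6, -0.2, -1.2]
grip_width: 0.0448
grip_force: 0.0
```

Emit:
carry_out(
  motion=[
    [[0.2, -0.6, 0], 0],
    [[0.4, -1, 0], 0],
    [[0.4, -1, 0], 0],
    [[0.4, -1, 0], 0],
    [[0.4, -1, 0], 0],
    [[0.4, -1, 0], 0],
    [[0.4, -1, 0], 0],
  ],
)

```text
time_s: 43.05
ee_pos: [0.3669, 0.127, 0.2402]
eef_rot: [-3.141, 0.001, 1.153]
force: [0.4, 0.2, -0.9]
grip_width: 0.0447
grip_force: 0.0
```

```bash
python3 -c "
from h import *
st();look(cam='side');im,H,ok=look()
cv2.imwrite('pics/fin.png',cv2.resize(im[120:300,260:440],None,fx=3.3,fy=3.3,interpolation=cv2.INTER_CUBIC))
m=ok&(abs(H[:,1])<.004)&(H[:,2]>.07)&(H[:,2]<.094);print(np.sort(H[m,0])[[0,1,2,-3,-2,-1]])"
```

```text
t 43.05 holder [0.0843 0.1987 0.2402] yaw 66.06 q [ 0.239 -0.101  1.88  -0.     1.364  0.657] F [ 0.4  0.2 -0.9] M [-0.02  0.08 -0.02] grip 0.04472776904786982 0.0
side tail z 92 [0.058  0.0588 0.0596]
-0.09 88 [ 0.0004 -0.001   0.076 ]
-0.06 105 [ 0.0006 -0.001   0.076 ]
-0.03 100 [ 0.0006 -0.      0.075 ]
0.0 91 [ 0.0004 -0.      0.075 ]
0.03 84 [ 0.0005 -0.      0.075 ]
0.06 70 [ 0.0005 -0.      0.075 ]
top tail z 71 [0.0577 0.0586 0.0594]
-0.09 120 [ 0.0009 -0.      0.075 ]
-0.06 129 [ 0.0009 -0.      0.075 ]
-0.03 129 [ 0.001 -0.     0.076]
0.0 129 [ 0.0008 -0.      0.076 ]
0.03 129 [ 0.001 -0.     0.075]
0.06 127 [ 0.0009 -0.      0.075 ]
0.09 60 [0.0023 0.001  0.07  ]
[-0.11088422 -0.11071012 -0.11070161  0.09822582  0.09846435  0.0993044 ]
```

View pics/fin.png

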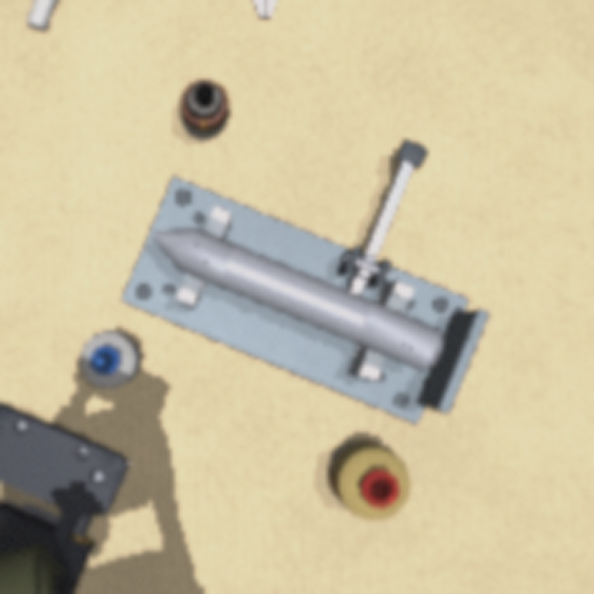

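The point is now at the open end (crop 160,240) and the spindle is seated. The tail tab reads 58 mm, so the key is home. The three bottles stand where they were and the robot is clear.

```bash
python3 -c "
from h import *
print(ctrl.hand_in())"
```

```text
the job is handed in; nothing more can be done
None
```

The spindle is turned end for end with its point at the open end and seated in the groove. The key is home (tail tab at 58 mm) and the bottles look unmoved. It took about 43 s of the 69 s limit. Sliding it round in the groove did not work, so I rolled it up the flank and re-seated it in the grip until the key dropped. One early stroke pressed the fingertips on the spindle with a wrist force of about 96 N (limit 120 N). The job is handed in and no verdict came back.

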